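# Refit the stirrer of a counter-top nut roaster

### The job

Put the washed nut roaster back together on its shaft, in this order: the stirrer dropped fully down over the square of the drive shaft, then the shorter of the two spacers on top of it, then the slotted keeper slid sideways under the shaft's head until it is home. Do not force or drop anything onto the machine: if the stirrer rides on the square, turn it under light pressure until it falls into place. Leave the other things on the counter as they are and let go of everything at the end.

Things in the scene. Friction and masses are not known exactly. Their poses are not given: they have to be found in the camera images.
- roaster: Steel box 300 x 300 mm, 95 mm high, fixed, with a black control panel on its front (-x) face and a dark round open pan on top: pan floor 100 mm above the counter, rim 135 mm up, outer radius 121 mm. A vertical drive shaft stands in the pan's middle. Origin on the counter below the shaft axis; z up. Nothing may press on the roaster or its shaft with more than 60 N.
- seat (a point): Point on the shaft's axis, fixed to the roaster, 122 mm above the counter: the flat top of a boss 34 mm across, 22 mm above the pan floor, on which the stirrer's hub rests. Heights above it: 20 x 20 mm square 0 to 10 mm; cone, 20 to 16 mm across, to 13 mm; round 16 mm journal to 31 mm. The stopped, geared motor holds the shaft: it cannot be turned by hand.
- neck (a point): Point on the shaft's axis, fixed to the roaster, 32 mm above seat, in the neck: 9 mm across from 31 to 38.5 mm above the seat. Above it a head 16 mm across to 44 mm, tapering to 8 mm at its tip at 48 mm. The square below has stopped at a chance angle about the vertical, out of line with the box; no reading reports it (the axes of these points follow the roaster's box): find it by looking or by feel.
- stirrer: Steel stirrer, about 320 g. Hub 44 x 44 mm, 14 mm thick, flat sides; two arms droop from it along +x and -x to paddles 34 mm wide that end 98 mm from the middle. It stands on its paddles, hub underside 19 mm up, hub top 33 mm up. Origin on the bore's axis at the paddles' underside; x along the arms, z up. It goes on this way up, either arm either way.
- bore (a point): Centre of the stirrer's square through-bore, 22.5 x 22.5 mm with sides parallel to the hub's, at the hub's underside. Seated, it is at seat. Any of the four quarter turns fits, within about 0.13 rad; at other angles the hub rides on the square's corners 10 mm too high until it is turned.
- spacer: The spacer to use: plain steel ring 36 mm outside, 18.5 mm bore, 18 mm tall, about 100 g, standing upright. Origin at the centre of its underside, z up. On the seated stirrer's hub its underside is 14 mm above the seat, its top 32 mm.
- keeper: Slotted steel keeper, 45 g: flat U-shaped plate 4 mm thick, 36 mm wide, its 11.5 mm slot open to +x, flaring to about 19 mm at the prong tips 17 mm ahead of the origin. Origin on the plate's underside, where the shaft axis lies when home (slot's end 4.75 mm behind it). Home, it lies on the spacer, 32 mm above the seat, in the 6.5 mm gap under the head; it may slide in from any side.
- lug (a point): Where to take the keeper: the middle of the upright black plastic lug on its 20 mm wide tail, 27 mm behind the origin (-x) and 15 mm above the plate's underside. The lug is 16 mm along x, 14 mm along y, and rises from the plate's top (4 mm) to 26 mm. The tail ends 35 mm behind the origin.
- tall_spacer: Bystander: a taller spacer for another stirrer, same 36 mm diameter but 34 mm tall. Origin at the centre of its underside.
- plain_washer: Bystander: plain steel washer, 42 mm across, 4 mm thick, no slot. Origin at the centre of its underside.
- brush: Bystander: cleaning brush with a wooden handle, lying on the counter.
- spoon: Bystander: steel spoon lying on the counter.
- jar_a: Bystander: amber jar, 72 mm across, 100 mm tall, black cap.
- jar_b: Bystander: a second such jar.
- tin: Bystander: labelled tin, 70 mm across, 70 mm tall.

How it is judged (in metres and radians):
On the way, in this order (a step that is already met when the one before it is completed fails the run):
1. the stirrer is down on its seat, the square inside its bore (horizontal distance between bore and seat below 0.003 m and z of bore in the frame of seat between -0.0025 and 0.0025 m and angle between stirrer's own z axis and vertical below 0.1 rad), for 0.2 s.
2. the short spacer sits on the stirrer's hub, around the shaft (all of step 1 and horizontal distance between spacer and seat below 0.003 m and z of spacer in the frame of seat between 0.0115 and 0.0165 m and angle between spacer's own z axis and vertical below 0.1 rad), for 0.2 s.
3. the keeper is home under the shaft's head (all of step 2 and horizontal distance between keeper and seat below 0.0035 m and z of keeper in the frame of seat between 0.0292 and 0.0348 m and angle between keeper's own z axis and vertical below 0.1 rad), for 0.2 s.
At the end, for the whole second after the job is handed in: Stirrer on the seat (height within 2.5 mm), short spacer on its hub (2.5 mm), keeper on the spacer under the head (2.8 mm); stirrer and spacer within 3 mm of the shaft axis, keeper origin within 3.5 mm; all level within 0.1 rad, at rest (under 0.02 m/s) and let go (all of step 3 and linear speed of each of stirrer, spacer, keeper below 0.02 m/s); the robot touches nothing.
It fails at once if the roaster or its shaft is pressed or struck with more than 60 N (contact force between roaster and anything else above 60 N).
It fails at once if a bystander is moved more than 25 mm or knocked over (distance of any of tall_spacer, plain_washer, brush, spoon, jar_a, jar_b, tin from where it was at the start of the episode above 0.025 m or angle between any of tall_spacer, jar_a, jar_b, tin's own z axis and vertical above 0.5 rad).
It also fails if it takes over 72 s, if anything falls off the work surface, if the arm or the gripper's body presses on something with over 40 N, if the wrist force passes 120 N, or if a joint passes its speed limit or range.

### The arm

A 6-joint arm with a two-finger parallel gripper is mounted at the origin on the work surface. World frame = base frame: x ahead of the robot, y to its left, z up, the work surface at z = 0. Lengths are in m, angles in degrees, forces in N, time in s.
With the tool pointing down it reaches from about 0.25 to 0.725 m from the base axis. Payload 9.7 kg.
Tool frame: the origin (TCP) lies at the very end of the fingers, on their centre line; the grasp point (between the pads) lies 19 mm behind it; x points along the fingers, z is the direction in which the jaws open and shut, and the axes are right-handed (so a half turn about x gives the same grasp; the last joint's range is limited). The gripper opens to 85 mm and grips with 20 to 120 N. Pads are 22 mm wide; open, the fingers measure 114 mm over their backs; the gripper's body (76 mm by 85 mm) begins 54 mm behind the grasp point. The pads swing forward as they close: fully open they stand 13 mm farther back than shut.
Start: joints at [-68.354, 4.979, 10.078, 95.1, 0, 90], TCP at [0.203, -0.511, 0.231] pointing down, gripper open.
Joint ranges: [-179.16, 179.16], [-48.56, 103.87], [-65.8, 70.77], [-126.05, 130.52], [-82.76, 87.17], [-180, 180]. Speed limits (degrees/s): [127.2, 127.2, 147.25, 180, 180, 180].

### API

Orientations are given as [roll, pitch, yaw] about the fixed x, y, z axes, in that order (R = Rz(yaw) Ry(pitch) Rx(roll)).
In Python, from workcell import sensors, vision, job_done gives the robot as it stands.
- The arm moves only by the tool carry_out, never from a script. Its argument "increments" is a list of rows, each a list of 7 numbers: the turn, a rotation vector about the tool's x, y, z in degrees, then the shift along the tool's x, y, z in mm, then the opening in per cent of the stroke, from 0 (shut) to 100 (fully open). A call has 1 to 12 rows; each row shifts and turns the commanded pose from where the row before left it, along the tool's axes as they then stand; what a row does not reach is not made up. A row lasts 1/8 s, in which the tool goes at most 62.5 mm and 10.7 degrees, less where a joint would pass 70% of its speed; a pose out of reach is approached as far as the arm can. A call is refused whole if a number of a shift passes 62.5 or a number of a turn 10.7, either way. A call with a gripper value outside its range is refused whole. The fingers move at their own pace and stop on an object; "squeeze" is the grip in N (left out, the last holds). Time passes only in rows, so rows that do not move let the fingers close. It gives the time, the measured TCP pose, the force and the opening at its end, in the units of the state.
- sensors.get_obs(): the state, without advancing time (a new reading comes with each control period).
- vision.camera(name): name is "scene" or "top" or "wrist"; returns the picture (384x512x3 uint8, red, green, blue); there is no depth.
- vision.calibration(name): a dict with "camera_matrix" (3x3 intrinsics, pixels), "extrinsics" (4x4, takes a point from world to camera coordinates); the wrist camera has in their place "mount" (4x4, takes a point from camera to tool coordinates, whose origin is the TCP and whose axes are the tool frame's). Camera axes: x right, y up, looking along -z (the intrinsics and any distortion apply to the point x, -y, -z); pixel columns grow to the right and rows downward; lengths in m; the calibration is good to about 2 mm. A picture is of the moment at which its call begins: read the wrist's pose just before it. calibration takes no time and is no camera call.
- job_done(): hands the job in, once; it reports no verdict.
The state is a dict: "time": time; "q": joint angles; "qd": joint speeds; "joint_efforts": joint torques, N m; "ee_pos": TCP position; "tcp_rot": TCP orientation; "wrist_force": force on the tool from outside, world axes, zero at the start; "torque": the same for the moment, N m; "opening": finger opening in m.
Only numpy, scipy, OpenCV 4.12 (cv2) and the standard library are available. Lean on these libraries where they do the work, as an engineer would, in place of code of your own. Each camera call takes 0.05 s, during which the arm holds its last target.

## Working session

There is one attempt and no reset: what is moved stays moved. The work goes in short steps, Python scripts to look and compute and a tool call to move; the robot and the scene stay as the last step left them, time stands still between calls to the robot, and variables do not carry over. Pictures are saved under pics/ and viewed, and the job is handed in when it is done.

Besides the shell and the picture viewer there is one more tool, called by a JSON object that holds its "fn" and its "kwargs", one argument or row to a line. carry_out: Moves the arm, as the interface text tells. Its arguments: {"type":"object","properties":{"increments":{"type":"array"},"squeeze":{"type":"number"}},"required":["increments"]}

```bash
ls; mkdir -p pics; python3 - <<'E'
from workcell import sensors, vision
import cv2
print(sensors.get_obs())
for n in ["scene","top","wrist"]:
    im=vision.camera(n); cv2.imwrite(f"pics/{n}0.png",im[:,:,::-1])
    c=vision.calibration(n); print(n,c)
E
```

```text
pics
{'time': 0.0, 'q': array([-6.83551657e+01,  5.01118120e+00,  1.00351760e+01,  9.50989722e+01,
       -7.48789508e-04,  9.00011649e+01]), 'qd': array([-0.02647658, -0.11016082,  0.04983119,  0.01546507,  0.04339311,
        0.05095446]), 'joint_efforts': array([-1.01330825e-03, -5.20394075e+01,  4.64805436e+01,  1.63160800e-02,
       -5.47829848e-05, -1.64475853e-05]), 'ee_pos': array([ 0.20278379, -0.51101486,  0.23058875]), 'tcp_rot': array([-179.42664892,   89.92501887,  112.21702097]), 'wrist_force': array([ 0.12009966, -0.75756576,  0.66331447]), 'torque': array([0.01277456, 0.0065949 , 0.00419061]), 'opening': 0.08501933096191933}
scene {'camera_matrix': array([[349.02429244,   0.        , 254.22011084],
       [  0.        , 349.02429244, 194.0712746 ],
       [  0.        ,   0.        ,   1.        ]]), 'extrinsics': array([[ 0.71781881,  0.69591528, -0.0209304 , -0.38353965],
       [-0.48261172,  0.51901976,  0.70548169,  0.13867738],
       [ 0.50181878, -0.49630677,  0.70841902, -1.47477972],
       [ 0.        ,  0.        ,  0.        ,  1.        ]])}
top {'camer
[... 255 characters left out ...]
99337, -0.02675854,  0.18701069, -0.51300512],
       [-0.18702299,  0.00206438,  0.98235337, -1.55284876],
       [ 0.        ,  0.        ,  0.        ,  1.        ]])}
wrist {'camera_matrix': array([[277.94206866,   0.        , 253.93087984],
       [  0.        , 277.94206866, 187.23437517],
       [  0.        ,   0.        ,   1.        ]]), 'mount': array([[ 1.33649161e-04,  2.81665453e-01, -9.59512665e-01,
        -1.42119547e-01],
       [ 6.67161918e-04,  9.59512435e-01,  2.81665478e-01,
         7.16982399e-02],
       [ 9.99999769e-01, -6.77794664e-04, -5.96784320e-05,
         9.16706185e-04],
       [ 0.00000000e+00,  0.00000000e+00,  0.00000000e+00,
         1.00000000e+00]])}
```

```bash
python3 - <<'E'
import cv2
for n in ["scene","top","wrist"]:
    im=cv2.imread(f"pics/{n}0.png"); cv2.imwrite(f"pics/{n}0b.png",cv2.resize(im,(800,600),interpolation=cv2.INTER_CUBIC))
E
```

```text
(no output)
```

View pics/scene0b.png

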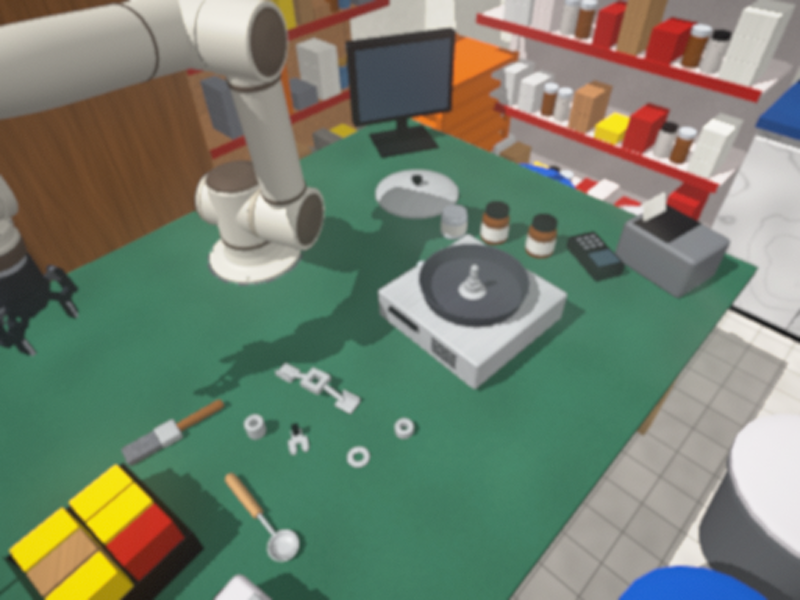

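View pics/top0b.png

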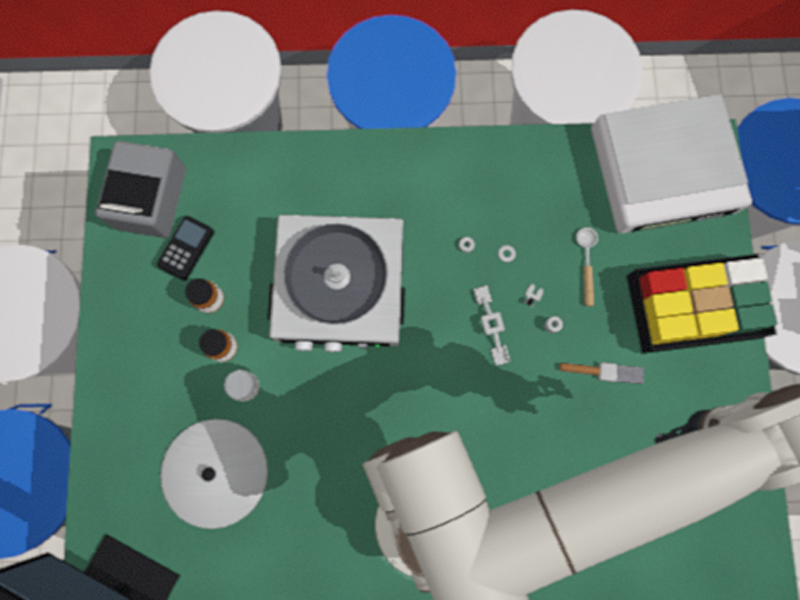

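View pics/wrist0b.png

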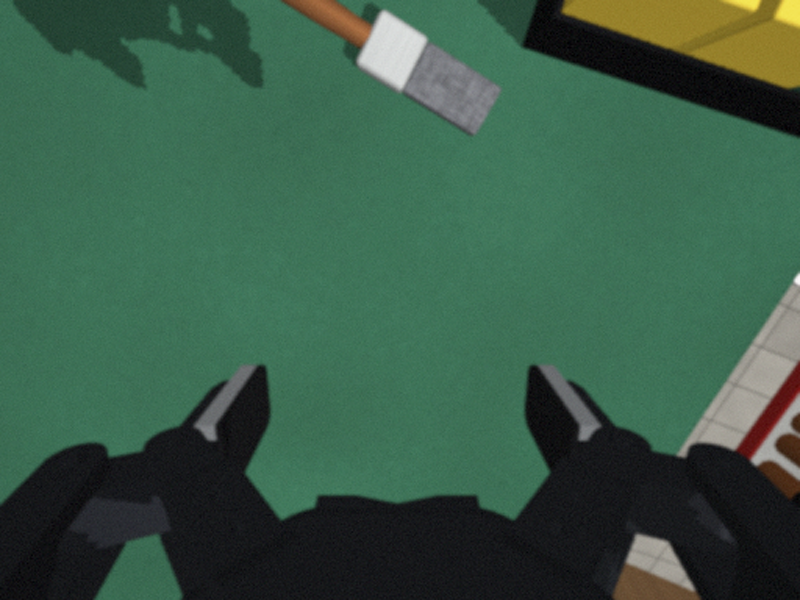

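```bash
cat > h.py <<'E'
from workcell import sensors, vision, job_done
import numpy as np, cv2
from scipy.spatial.transform import Rotation as R
def tool():
    o=sensors.get_obs(); T=np.eye(4); T[:3,:3]=R.from_euler('xyz',o['tcp_rot'],degrees=True).as_matrix(); T[:3,3]=o['ee_pos']; return T
def cam(n,T=None):
    c=vision.calibration(n); K=c['camera_matrix']
    E=np.linalg.inv(c['extrinsics']) if n!='wrist' else (tool() if T is None else T)@c['mount']
    return K,E  # E cam->world
def p2w(n,u,v,z,T=None):
    K,E=cam(n,T); d=np.array([(u-K[0,2])/K[0,0],-(v-K[1,2])/K[1,1],-1]); d=E[:3,:3]@d; o=E[:3,3]
    return o+d*(z-o[2])/d[2]
def w2p(n,P,T=None):
    K,E=cam(n,T); P=np.atleast_2d(P); q=(np.linalg.inv(E)@np.c_[P,np.ones(len(P))].T)[:3]
    return np.c_[K[0,0]*q[0]/-q[2]+K[0,2], K[1,1]*q[1]/q[2]+K[1,2]]
def shot(n,name,crop=None,w=800):
    T=tool(); im=vision.camera(n)[:,:,::-1]; cv2.imwrite(f'pics/{name}_raw.png',im)
    np.save(f'pics/{name}_T.npy',T)
    if crop: x0,y0,x1,y1=crop; im=im[y0:y1,x0:x1]
    s=min(800/im.shape[1],600/im.shape[0]); cv2.imwrite(f'pics/{name}.png',cv2.resize(im,None,fx=s,fy=s,interpolation=cv2.INTER_CUBIC)); print(name,'scale',s)
    return im
E
python3 - <<'E'
from h import *
T=tool(); print(T.round(4))
s=512/800
for nm,u,v,z in [("hub",491,323,.033),("spacer",466,243,.018),("washer",507,253,.004),("tall",554,323,.034),("keeper",534,294,.004),("shafttip",336,274,.17),("stirA",483,295,0.01),("stirB",500,355,.01),("brushL",562,367,.01),("brushR",643,374,.01),("spoonh",588,303,.01)]:
    print(nm,p2w("top",u*s,v*s,z).round(3))
for nm,u,v,z in [("hub",317,380,.033),("spacer",405,424,.018),("tall",255,421,.034),("lug",296,432,.026),("tip",474,267,.17)]:
    print(nm,p2w("scene",u*s,v*s,z).round(3))
for n in ["top","scene"]:
    im=cv2.imread(f"pics/{n}0.png")
    x0,y0,x1,y1=(280,140,380,240) if n=="top" else (150,220,290,325)
    cv2.imwrite(f"pics/{n}_crop.png",cv2.resize(im[y0:y1,x0:x1],None,fx=5.5,fy=5.5,interpolation=cv2.INTER_CUBIC))
E
```

```text
[[-3.000e-04  9.295e-01  3.689e-01  2.028e-01]
 [ 9.000e-04  3.689e-01 -9.295e-01 -5.111e-01]
 [-1.000e+00  0.000e+00 -1.000e-03  2.307e-01]
 [ 0.000e+00  0.000e+00  0.000e+00  1.000e+00]]
hub [ 0.464 -0.174  0.033]
spacer [ 0.671 -0.125  0.018]
washer [ 0.646 -0.229  0.004]
tall [ 0.46  -0.327  0.034]
keeper [ 0.539 -0.29   0.004]
shafttip [0.564 0.189 0.17 ]
stirA [ 0.539 -0.162  0.01 ]
stirB [ 0.388 -0.195  0.01 ]
brushL [ 0.355 -0.344  0.01 ]
brushR [ 0.333 -0.539  0.01 ]
spoonh [ 0.511 -0.42   0.01 ]
hub [ 0.475 -0.176  0.033]
spacer [ 0.673 -0.12   0.018]
tall [ 0.464 -0.323  0.034]
lug [ 0.536 -0.281  0.026]
tip [0.581 0.191 0.17 ]
```

View pics/top_crop.png

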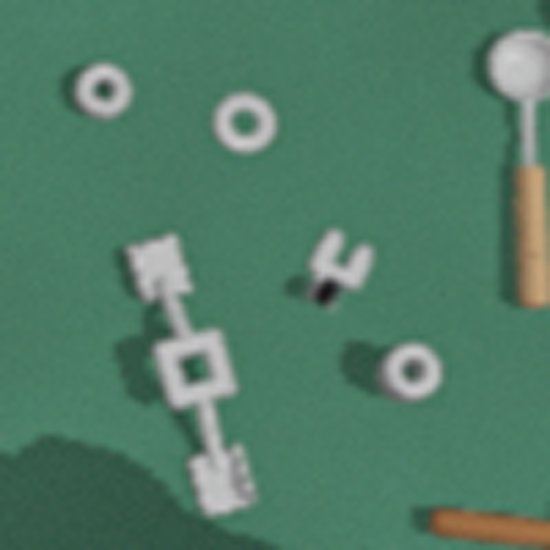

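View pics/scene_crop.png

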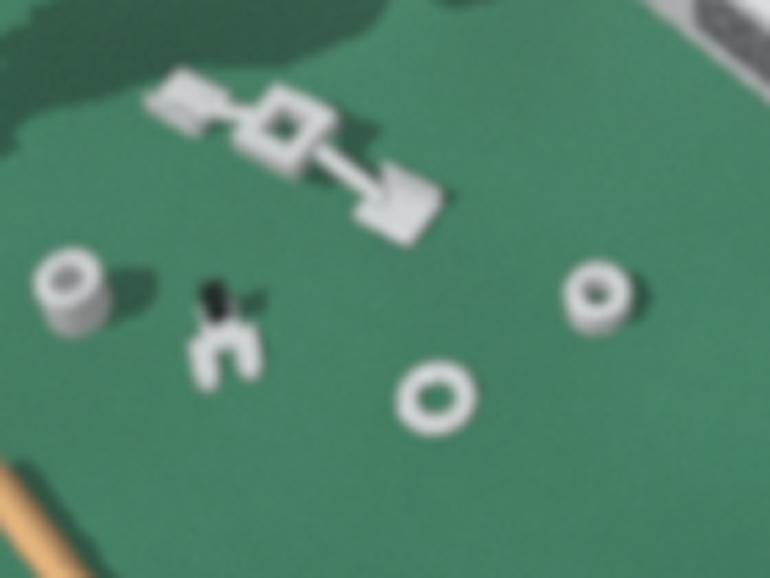

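```bash
cat >> h.py <<'E'
def plan(x,y,z,yaw,n,grip=100,turnfirst=False,start=None):
    """rows to reach TCP x,y,z (m), jaw (tool z) yaw deg, tool straight down; shift in axes before row's turn"""
    T=tool() if start is None else start.copy(); Rm=T[:3,:3]; p=T[:3,3].copy()
    a=np.radians(yaw); tz=np.array([np.cos(a),np.sin(a),0]); tx=np.array([0,0,-1.]); G=np.c_[tx,np.cross(tz,tx),tz]
    rv=R.from_matrix(Rm.T@G).as_rotvec(degrees=True)
    print('yaw now',np.degrees(np.arctan2(Rm[1,2],Rm[0,2])).round(2),'rotvec tool',rv.round(2),'shift tool mm',(Rm.T@(np.array([x,y,z])-p)*1000).round(2))
    if n==0: return
    d=(np.array([x,y,z])-p)/n; st=R.from_rotvec(rv/n,degrees=True).as_matrix()
    for i in range(n):
        s=Rm.T@d*1000 if not turnfirst else (Rm@st).T@d*1000
        print([*(rv/n).round(1),*s.round(1),grip]); Rm=Rm@st
E
python3 - <<'E'
from h import *
T=tool(); a=T.copy()
# force rotation sense negative by 2 stages
plan(.47,-.175,.16,-68.4+170.4,17)
E
```

```text
yaw now -68.35 rotvec tool [-1.7035e+02 -0.0000e+00 -9.0000e-02] shift tool mm [  70.97  372.3  -213.73]
[np.float64(-10.0), np.float64(-0.0), np.float64(-0.0), np.float64(4.2), np.float64(21.9), np.float64(-12.6), 100]
[np.float64(-10.0), np.float64(-0.0), np.float64(-0.0), np.float64(4.2), np.float64(23.8), np.float64(-8.6), 100]
[np.float64(-10.0), np.float64(-0.0), np.float64(-0.0), np.float64(4.2), np.float64(24.9), np.float64(-4.3), 100]
[np.float64(-10.0), np.float64(-0.0), np.float64(-0.0), np.float64(4.2), np.float64(25.3), np.float64(0.1), 100]
[np.float64(-10.0), np.float64(-0.0), np.float64(-0.0), np.float64(4.2), np.float64(24.9), np.float64(4.5), 100]
[np.float64(-10.0), np.float64(-0.0), np.float64(-0.0), np.float64(4.2), np.float64(23.7), np.float64(8.7), 100]
[np.float64(-10.0), np.float64(-0.0), np.float64(-0.0), np.float64(4.2), np.float64(21.8), np.float64(12.7), 100]
[np.float64(-10.0), np.float64(-0.0), np.float64(-0.0), np.float64(4.2), np.float64(19.3), np.float64(16.3), 100]
[np.float64(-10.0), np.float64(-0.0), np.float64(-0.0), np.float64(4.2), np.float64(1
[... 240 characters left out ...]
t64(23.8), 100]
[np.float64(-10.0), np.float64(-0.0), np.float64(-0.0), np.float64(4.2), np.float64(4.2), np.float64(24.9), 100]
[np.float64(-10.0), np.float64(-0.0), np.float64(-0.0), np.float64(4.2), np.float64(-0.2), np.float64(25.3), 100]
[np.float64(-10.0), np.float64(-0.0), np.float64(-0.0), np.float64(4.2), np.float64(-4.6), np.float64(24.8), 100]
[np.float64(-10.0), np.float64(-0.0), np.float64(-0.0), np.float64(4.2), np.float64(-8.8), np.float64(23.7), 100]
[np.float64(-10.0), np.float64(-0.0), np.float64(-0.0), np.float64(4.2), np.float64(-12.8), np.float64(21.8), 100]
[np.float64(-10.0), np.float64(-0.0), np.float64(-0.0), np.float64(4.2), np.float64(-16.4), np.float64(19.2), 100]
```

{"fn": "carry_out", "kwargs": {
  "increments": [
    [-10,0,0,4,22,-12.5,100],
    [-10,0,0,4,24,-8.5,100],
    [-10,0,0,4,25,-4,100],
    [-10,0,0,4,25,0,100],
    [-10,0,0,4,25,4.5,100],
    [-10,0,0,4,23.5,8.5,100],
    [-10,0,0,4,22,12.5,100],
    [-10,0,0,4,19,16,100],
    [-10,0,0,4,16,19.5,100],
    [-10,0,0,4,12.5,22,100],
    [-10,0,0,4,8.5,24,100],
    [-10,0,0,4,4,25,100]
  ]
}}

```text
time: 1.65
ee_pos: [0.3926, -0.274, 0.183]
tcp_rot: [90.5, 90.0, 142.5]
wrist_force: [-0.2, -0.5, 0.7]
opening: 0.0856
```

{"fn": "carry_out", "kwargs": {
  "increments": [
    [-10,0,0,4,0,25,100],
    [-10,0,0,4,-4.5,25,100],
    [-10,0,0,4,-9,24,100],
    [-10,0,0,4,-13,22,100],
    [-10,0,0,4,-16.5,19,100],
    [0,0,0,0,0,0,100],
    [0,0,0,0,0,0,100]
  ]
}}

```text
time: 2.52
ee_pos: [0.4714, -0.1763, 0.1632]
tcp_rot: [86.9, 90.0, -171.6]
wrist_force: [-0.4, -0.3, 0.2]
opening: 0.0852
```

```bash
python3 - <<'E'
from h import *
plan(.47,-.175,.16,102,0); shot('wrist','w1'); print(tool().round(4),sensors.get_obs()['q'].round(1),sensors.get_obs()['time'])
E
```

```text
yaw now 101.5 rotvec tool [-0.5   0.   -0.03] shift tool mm [3.22 1.09 1.51]
w1 scale 1.5625
[[-2.000e-04 -9.799e-01 -1.993e-01  4.713e-01]
 [-2.000e-04 -1.993e-01  9.799e-01 -1.765e-01]
 [-1.000e+00  2.000e-04 -1.000e-04  1.634e-01]
 [ 0.000e+00  0.000e+00  0.000e+00  1.000e+00]] [-20.5  -2.3  -4.8  87.4  -0.  -32. ] 2.575
```

View pics/w1.png

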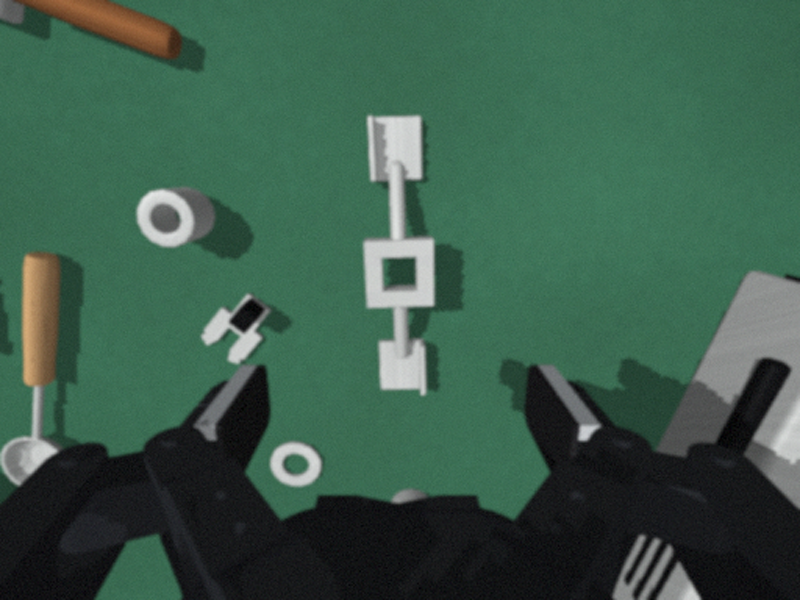

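```bash
python3 - <<'E'
from h import *
im=cv2.imread('pics/w1_raw.png')
cv2.imwrite('pics/w1c.png',cv2.resize(im[140:210,110:290],None,fx=4.4,fy=4.4,interpolation=cv2.INTER_CUBIC))
cv2.imwrite('pics/w1d.png',cv2.resize(im[140:210,220:290],None,fx=8,fy=8,interpolation=cv2.INTER_CUBIC))
T=np.load('pics/w1_T.npy')
s=1/1.5625
c=np.array([p2w('wrist',u*s,v*s,.033,T) for u,v in [(364,240),(434,238),(434,306),(365,308)]]); print(c.round(4),c.mean(0)); 
e=c[1]+c[2]-c[0]-c[3]; print(np.degrees(np.arctan2(e[1],e[0])), np.linalg.norm(e)/2)
e=c[0]+c[1]-c[2]-c[3]; print(np.degrees(np.arctan2(e[1],e[0])), np.linalg.norm(e)/2)
E
```

```text
[[ 0.4501 -0.2025  0.033 ]
 [ 0.4401 -0.1595  0.033 ]
 [ 0.484  -0.1495  0.033 ]
 [ 0.4944 -0.1938  0.033 ]] [ 0.46714548 -0.17631317  0.033     ]
103.23662889764744 0.04483873028937593
-167.9605448653809 0.04508733322583684
```

View pics/w1c.png

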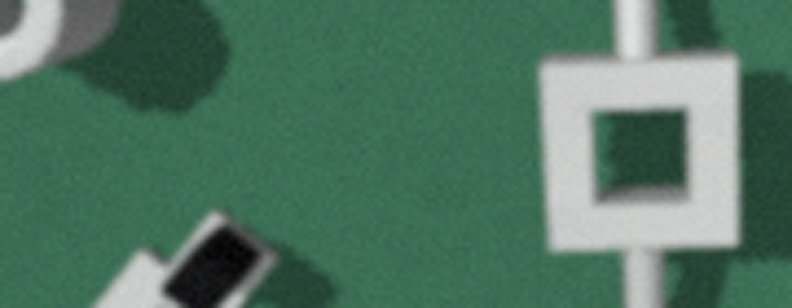

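View pics/w1d.png

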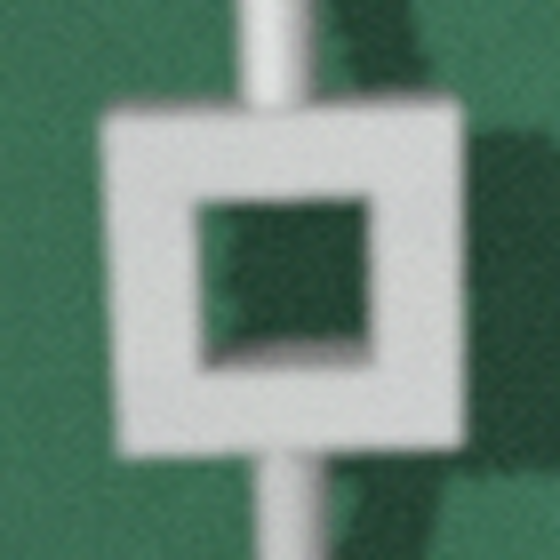

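{"fn": "carry_out", "kwargs": {
  "increments": [
    [-1.2,0,0,20,3.7,1,100],
    [0,0,0,35,0,0,80],
    [0,0,0,40,0,0,75],
    [0,0,0,35,0,0,75],
    [0,0,0,23,0,0,75],
    [0,0,0,0,0,0,75],
    [0,0,0,0,0,0,75]
  ]
}}

```text
time: 3.45
ee_pos: [0.4682, -0.1764, 0.0115]
tcp_rot: [-124.3, 89.9, -21.5]
wrist_force: [1.2, -0.5, 0.3]
opening: 0.0646
```

```bash
python3 - <<'E'
from h import *
plan(.4675,-.1762,.010,102.7,0); shot('wrist','w2');T=tool()
print(w2p('wrist',[[.4675,-.1762,.033]],T)*1.5625)
E
```

```text
yaw now 102.77 rotvec tool [ 0.07 -0.05  0.07] shift tool mm [1.54 0.69 0.34]
w2 scale 1.5625
[[400.45638824 399.11304443]]
```

View pics/w2.png

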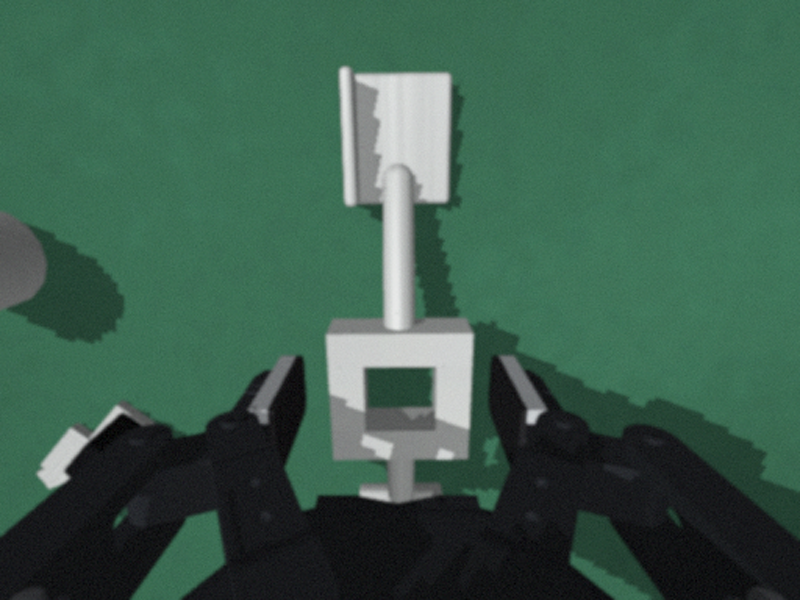

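{"fn": "carry_out", "kwargs": {
  "increments": [
    [0,0,0,1,0.7,0,50],
    [0,0,0,0,0,0,30],
    [0,0,0,0,0,0,30],
    [0,0,0,0,0,0,30],
    [0,0,0,0,0,0,30]
  ],
  "squeeze": 60
}}

```text
time: 4.12
ee_pos: [0.4678, -0.1762, 0.0106]
tcp_rot: [-126.1, 89.9, -23.2]
wrist_force: [-1.3, -0.4, 6.6]
opening: 0.0429
```

{"fn": "carry_out", "kwargs": {
  "increments": [
    [0,0,0,-20,0,0,30],
    [0,0,0,-45,0,0,30],
    [0,0,0,-45,0,0,30],
    [0,0,0,-10,-15,22,30],
    [0,0,0,-10,-26,37,30],
    [0,0,0,-10,-26,37,30],
    [0,0,0,-10,-26,37,30],
    [0,0,0,-10,-26,37,30],
    [0,0,0,-10,-26,37,30],
    [0,0,0,-10,-22,30,30],
    [0,0,0,-10,-14,22,30],
    [0,0,0,0,0,0,30]
  ]
}}

```text
time: 5.62
ee_pos: [0.5864, 0.1185, 0.1993]
tcp_rot: [-10.0, 90.0, 92.9]
wrist_force: [-0.7, -0.2, -4.3]
opening: 0.0427
```

```bash
python3 - <<'E'
from h import *
plan(.588,.117,.2,102.7,0); shot('wrist','w3');print(sensors.get_obs()['time'])
E
```

```text
yaw now 102.97 rotvec tool [0.27 0.01 0.  ] shift tool mm [-0.73 -1.19 -1.77]
w3 scale 1.5625
5.675
```

View pics/w3.png

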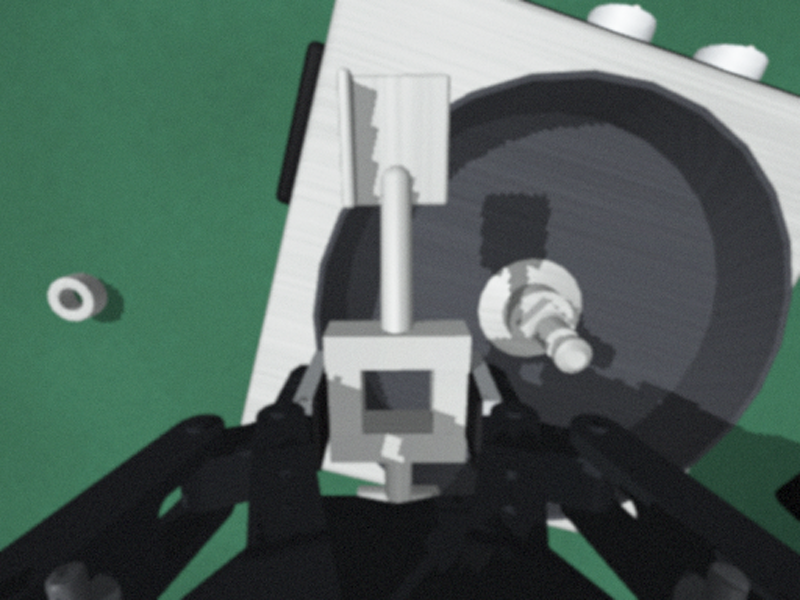

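```bash
python3 - <<'E'
from h import *
im=cv2.imread('pics/w3_raw.png')
cv2.imwrite('pics/w3c.png',cv2.resize(im[160:245,300:385],None,fx=7,fy=7,interpolation=cv2.INTER_LANCZOS4))
T=np.load('pics/w3_T.npy'); s=.64
print(p2w('wrist',572*s,353*s,.169,T),p2w('wrist',530*s,307*s,.122,T),p2w('wrist',75*s,297*s,.018,T))
E
```

```text
[0.57601044 0.19272685 0.169     ] [0.57176034 0.18690606 0.122     ] [ 0.66922818 -0.1200719   0.018     ]
```

View pics/w3c.png

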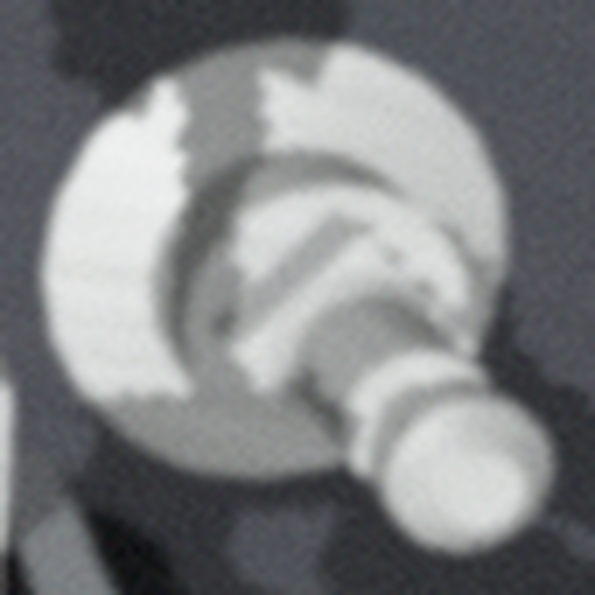

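```bash
cat > ov.py <<'E'
from h import *
def overlay(name,x,y,ang,crop,out,f=7):
    im=cv2.imread(f'pics/{name}_raw.png'); T=np.load(f'pics/{name}_T.npy'); x0,y0,x1,y1=crop
    big=cv2.resize(im[y0:y1,x0:x1],None,fx=f,fy=f,interpolation=cv2.INTER_LANCZOS4)
    t=np.linspace(0,2*np.pi,60)
    def draw(P,c):
        q=(w2p('wrist',P,T)+.5-[x0,y0])*f
        cv2.polylines(big,[np.round(q*8).astype(int).reshape(-1,1,2)],True,c,1,cv2.LINE_AA,3)
    circ=lambda r,z: np.c_[x+r*np.cos(t),y+r*np.sin(t),0*t+z]
    for r,z,c in [(.017,.122,(0,0,255)),(.008,.135,(0,255,255)),(.008,.153,(0,255,0)),(.008,.1605,(255,0,0)),(.008,.166,(255,0,255)),(.004,.170,(255,255,0))]: draw(circ(r,z),c)
    a=np.radians(ang)+np.pi/4+np.arange(4)*np.pi/2; r=.01*2**.5
    for z in (.122,.132): draw(np.c_[x+r*np.cos(a),y+r*np.sin(a),0*a+z],(0,128,255))
    cv2.imwrite(out,big)
E
python3 - <<'E'
from ov import *
overlay('w3',.576,.1925,45,(300,160,385,245),'pics/ov1.png')
E
```

```text
(no output)
```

View pics/ov1.png

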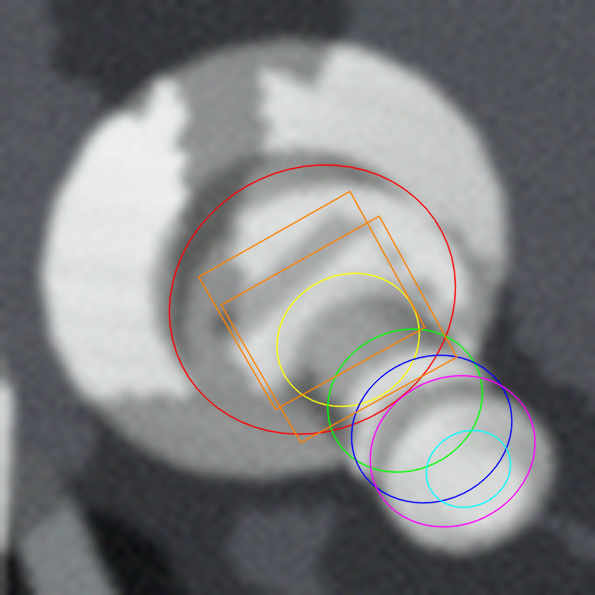

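```bash
python3 - <<'E'
from ov import *
a=[]
for ang in (45,52,59):
    overlay('w3',.577,.194,ang,(300,160,385,245),'pics/t.png',5); a.append(cv2.imread('pics/t.png')[60:,60:])
im=cv2.imread('pics/w3_raw.png')[160:245,300:385]; b=cv2.resize(im,None,fx=5,fy=5,interpolation=cv2.INTER_LANCZOS4)[60:,60:]
b=np.clip((b.astype(float)-90)*1.6,0,255).astype(np.uint8)
r=np.vstack([np.hstack(a[:2]),np.hstack([a[2],b])]); s=600/r.shape[0]
cv2.imwrite('pics/ov2.png',cv2.resize(r,None,fx=s,fy=s,interpolation=cv2.INTER_AREA))
E
```

```text
(no output)
```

View pics/ov2.png

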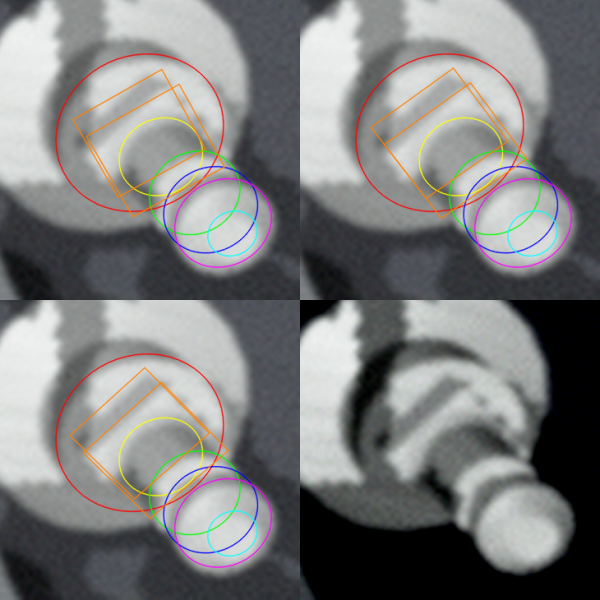

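```bash
python3 - <<'E'
from h import *
im=cv2.imread('pics/w3_raw.png')
cv2.imwrite('pics/w3d.png',cv2.resize(im[195:305,200:310],None,fx=5.4,fy=5.4,interpolation=cv2.INTER_LANCZOS4))
T=np.load('pics/w3_T.npy')
for u,v in [(398.7,400.8)]:
    p=p2w('wrist',u*.64,v*.64,T[2,3]+.0224,T); print((T[:3,:3].T@(p-T[:3,3])*1000).round(2))
E
```

```text
[-22.4    1.01  -0.2 ]
```

View pics/w3d.png

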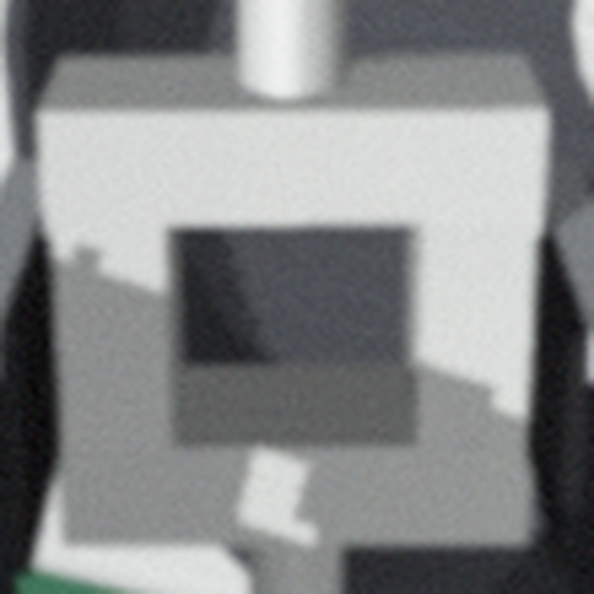

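{"fn": "carry_out", "kwargs": {
  "increments": [
    [-8,0,0,0,0,0,30],
    [-10,0,0,0,0,0,30],
    [-10,0,0,0,0,0,30],
    [-10,0,0,0,0,0,30],
    [-2,0,0,0,0,0,30],
    [0,0,0,0,0,0,30]
  ]
}}

```text
time: 6.42
ee_pos: [0.5859, 0.1163, 0.1991]
tcp_rot: [65.5, 90.0, -151.8]
wrist_force: [0.3, 0.6, -3.8]
opening: 0.0427
```

```bash
python3 - <<'E'
from h import *
plan(.5772,.1948,.195,143,0)
E
```

```text
yaw now 142.65 rotvec tool [-0.35  0.01 -0.02] shift tool mm [  4.11 -57.17  54.54]
```

{"fn": "carry_out", "kwargs": {
  "increments": [
    [0,0,0,1,-10,10,30],
    [0,0,0,1,-19,18,30],
    [0,0,0,1,-19,18,30],
    [0,0,0,1,-9,8.5,30],
    [0,0,0,0,0,0,30],
    [0,0,0,0,0,0,30]
  ]
}}

```text
time: 7.18
ee_pos: [0.5771, 0.1947, 0.1953]
tcp_rot: [131.0, 90.0, -86.2]
wrist_force: [-0.3, 0.2, -3.7]
opening: 0.043
```

```bash
python3 - <<'E'
from h import *
plan(.5772,.1948,.195,143,0)
shot('wrist','w4',(200,180,312,292)); print(w2p('wrist',[[.577,.194,.17]]))
E
```

```text
yaw now 142.81 rotvec tool [-0.19 -0.01 -0.01] shift tool mm [ 0.31 -0.14  0.  ]
w4 scale 5.357142857142857
[[254.98623111 219.94598594]]
```

View pics/w4.png

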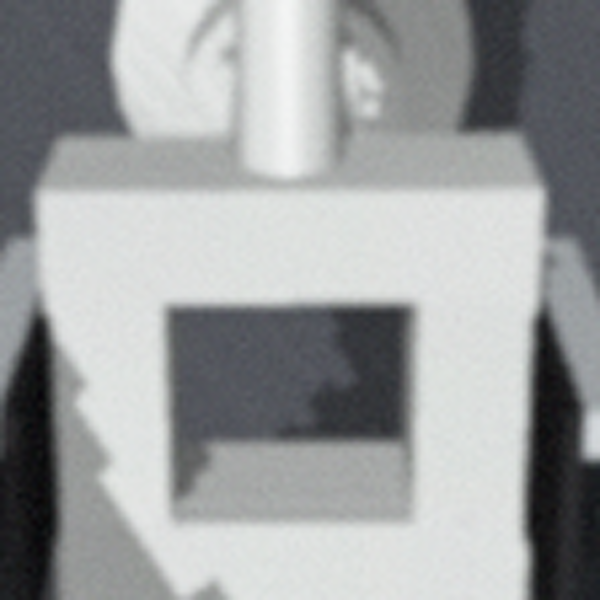

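{"fn": "carry_out", "kwargs": {
  "increments": [
    [0,0,0,8,0,0,30],
    [0,0,0,12,0,0,30],
    [0,0,0,12,0,0,30],
    [0,0,0,8,0,0,30],
    [0,0,0,0,0,0,30]
  ]
}}

```text
time: 7.85
ee_pos: [0.5766, 0.195, 0.1543]
tcp_rot: [57.6, 89.9, -159.6]
wrist_force: [-0.3, 0.4, -3.2]
opening: 0.0429
```

```bash
python3 - <<'E'
from h import *
plan(.5772,.1948,.155,143,0)
shot('wrist','w5',(200,180,312,292)); print(w2p('wrist',[[.577,.194,.17]]))
E
```

```text
yaw now 142.85 rotvec tool [-0.15  0.05 -0.07] shift tool mm [-0.71 -0.17 -0.57]
w5 scale 5.357142857142857
[[254.07995334 250.28521571]]
```

View pics/w5.png

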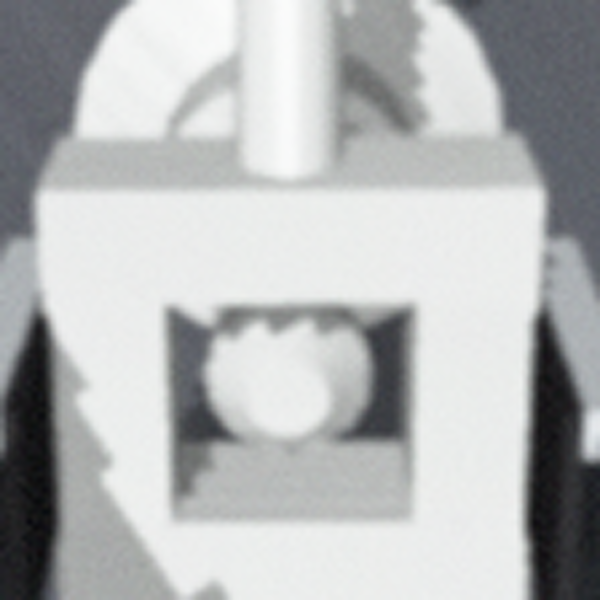

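```bash
python3 - <<'E'
from h import *
T=np.load('pics/w5_T.npy')
tz=T[2,3]
for y in (-.002,0,.0008,.002):
    P=(T@np.array([-(.170-tz),y,-.0004,1]))[:3]; q=w2p('wrist',[P],T)[0]; print(y,(q+.5-[200,180])*5.357)
# bore/hub: top face corners in tool
for x,y,z in [(-.0224,-.022,-.022),(-.0224,.022,-.022),(-.0224,.022,.022),(-.0224,.01125,.01125),(-.0224,-.01125,.01125),(-.0084,-.01125,.01125)]:
    P=(T@np.array([x,y+.0008,z-.0004,1]))[:3]; q=w2p('wrist',[P],T)[0]; print(x,y,z,(q+.5-[200,180])*5.357)
p=p2w('wrist',(288.5)/5.357+199.5,398/5.357+179.5,.170,T); print(p, T[:3,:3].T@(p-T[:3,3])*1000)
E
```

```text
-0.002 [296.34642894 410.12591748]
0 [296.37934523 391.35844826]
0.0008 [296.39258481 383.8097972 ]
0.002 [296.41252311 372.44182649]
-0.0224 -0.022 -0.022 [ 63.70395589 627.51587299]
-0.0224 0.022 -0.022 [ 42.22187594 194.25650728]
-0.0224 0.022 0.022 [551.8780206 194.4391051]
-0.0224 0.01125 0.01125 [424.20209464 307.70501033]
-0.0224 -0.01125 0.01125 [417.98508052 528.86554094]
-0.0084 -0.01125 0.01125 [406.65961326 447.02193516]
[0.57800218 0.1948892  0.17      ] [-15.7084531   -0.70513656  -1.14793445]
```

{"fn": "carry_out", "kwargs": {
  "increments": [
    [0,0,0,0,-2,0,30],
    [0,0,0,6,0,0,30],
    [0,0,0,10,0,0,30],
    [0,0,0,8,0,0,30],
    [0,0,0,0,0,0,30],
    [0,0,0,0,0,0,30]
  ]
}}

```text
time: 8.65
ee_pos: [0.5783, 0.1968, 0.1314]
tcp_rot: [-128.4, 90.0, 14.5]
wrist_force: [0.2, -0.4, -2.9]
opening: 0.0426
```

```bash
python3 - <<'E'
from h import *
plan(.5772,.1948,.130,143,0)
shot('wrist','w6',(200,180,312,292)); 
T=tool();print(sensors.get_obs()['wrist_force'])
for y in (0.0014,):
  for z in (.166,.170):
    P=(T@np.array([-(z-T[2,3]),y,-.0009,1]))[:3]; q=w2p('wrist',[P],T)[0]; print(y,(q+.5-[200,180])*5.357)
E
```

```text
yaw now 142.85 rotvec tool [-0.15 -0.01  0.01] shift tool mm [ 1.41  2.23 -0.3 ]
w6 scale 5.357142857142857
[-0.47112927 -0.01384511 -4.10264331]
0.0014 [291.20749329 490.6896458 ]
0.0014 [291.23018693 519.15202212]
```

View pics/w6.png

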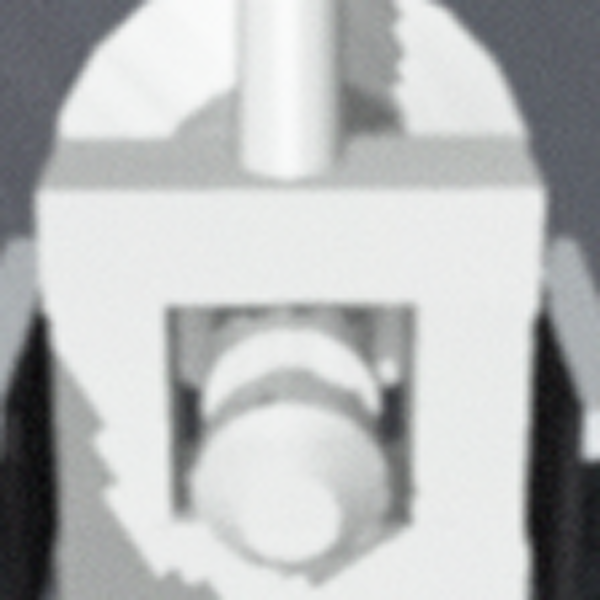

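{"fn": "carry_out", "kwargs": {
  "increments": [
    [0,0,0,3,0.4,0,30],
    [0,0,0,3,0,0,30],
    [0,0,0,1.5,0,0,30],
    [0,0,0,1,0,0,30],
    [0,0,0,0,0,0,30]
  ]
}}

```text
time: 9.32
ee_pos: [0.578, 0.1964, 0.1227]
tcp_rot: [52.8, 90.0, -164.4]
wrist_force: [-0.1, 0.4, -2.8]
opening: 0.0427
```

{"fn": "carry_out", "kwargs": {
  "increments": [
    [0,0,0,1,0,0,30],
    [0,0,0,0.5,0,0,30],
    [0,0,0,0,0,0,30]
  ]
}}

```text
time: 9.7
ee_pos: [0.578, 0.1964, 0.1212]
tcp_rot: [59.2, 90.0, -157.9]
wrist_force: [0.4, 0.5, -4.3]
opening: 0.043
```

{"fn": "carry_out", "kwargs": {
  "increments": [
    [0,0,0,1,0,0,30],
    [0,0,0,1,0,0,30],
    [0,0,0,0,0,0,30]
  ]
}}

```text
time: 10.07
ee_pos: [0.578, 0.1964, 0.1192]
tcp_rot: [53.3, 90.0, -163.8]
wrist_force: [0.1, 0.7, -3.9]
opening: 0.0428
```

{"fn": "carry_out", "kwargs": {
  "increments": [
    [0,0,0,1,0,0,30],
    [0,0,0,1,0,0,30],
    [0,0,0,0,0,0,30]
  ]
}}

```text
time: 10.45
ee_pos: [0.578, 0.1964, 0.1172]
tcp_rot: [47.0, 90.0, -170.2]
wrist_force: [-0.0, 0.1, -4.3]
opening: 0.0428
```

It is on the square without resistance. Continuing down to the seat.

{"fn": "carry_out", "kwargs": {
  "increments": [
    [0,0,0,1,0,0,30],
    [0,0,0,1,0,0,30],
    [0,0,0,0,0,0,30]
  ]
}}

```text
time: 10.82
ee_pos: [0.578, 0.1964, 0.1151]
tcp_rot: [57.3, 90.0, -159.8]
wrist_force: [-1.1, 0.1, -3.7]
opening: 0.0429
```

{"fn": "carry_out", "kwargs": {
  "increments": [
    [0,0,0,1,0,0,30],
    [0,0,0,0.5,0,0,30],
    [0,0,0,0,0,0,30]
  ]
}}

```text
time: 11.2
ee_pos: [0.578, 0.1964, 0.1137]
tcp_rot: [67.7, 90.0, -149.4]
wrist_force: [0.0, -0.3, -4.0]
opening: 0.0429
```

{"fn": "carry_out", "kwargs": {
  "increments": [
    [0,0,0,0.5,0,0,30],
    [0,0,0,0.5,0,0,30],
    [0,0,0,0,0,0,30]
  ]
}}

```text
time: 11.58
ee_pos: [0.5781, 0.1964, 0.1136]
tcp_rot: [-125.2, 90.0, 17.6]
wrist_force: [-3.5, -0.9, 4.9]
opening: 0.0428
```

{"fn": "carry_out", "kwargs": {
  "increments": [
    [0,0,0,-0.5,0,0,45],
    [0,0,0,0,0,0,70],
    [0,0,0,0,0,0,70],
    [0,0,0,-15,0,0,70],
    [0,0,0,-30,0,0,70],
    [0,0,0,-40,0,0,70],
    [0,0,0,-15,0,0,70],
    [0,0,0,0,0,0,70]
  ]
}}

```text
time: 12.58
ee_pos: [0.5786, 0.1966, 0.2145]
tcp_rot: [-124.2, 89.9, 18.6]
wrist_force: [1.1, -0.6, -0.8]
opening: 0.0594
```

```bash
python3 - <<'E'
from h import *
plan(.577,.196,.2,143,0)
shot('wrist','w7'); print(sensors.get_obs()['time'],sensors.get_obs()['q'].round(1))
E
```

```text
yaw now 142.84 rotvec tool [-0.16 -0.07  0.11] shift tool mm [14.49  1.47  0.91]
w7 scale 1.5625
12.625 [ 18.8  13.2  17.3  94.1  -0.  -34.1]
```

View pics/w7.png

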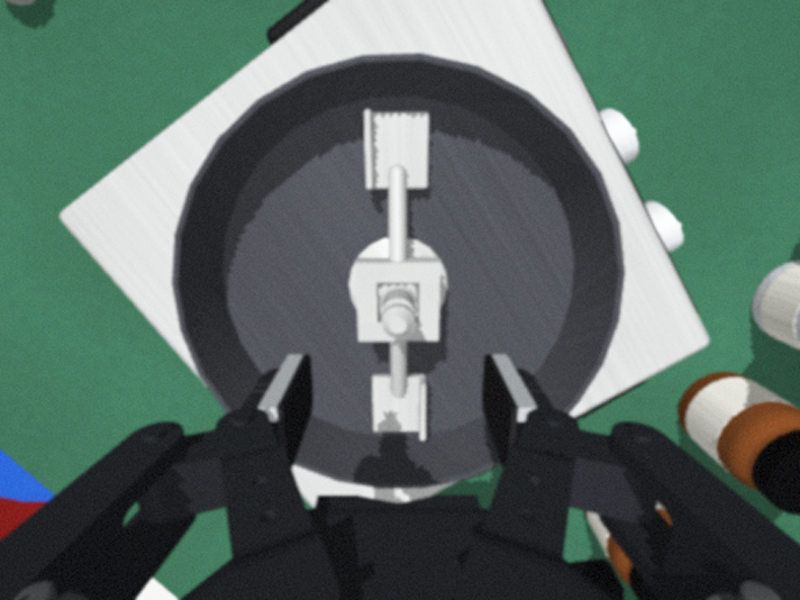

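```bash
python3 - <<'E'
from h import *
T=np.load('pics/w7_T.npy')
print(p2w('wrist',399.5*.64,321*.64,.170,T), p2w('wrist',399*.64,318*.64,.170,T))
plan(.669,-.12,.12,142.8,0)
im=cv2.imread('pics/w7_raw.png')
cv2.imwrite('pics/w7c.png',cv2.resize(im[160:230,220:290],None,fx=8,fy=8,interpolation=cv2.INTER_LANCZOS4))
E
```

```text
[0.57619124 0.19407759 0.17      ] [0.57549894 0.19278135 0.17      ]
yaw now 142.85 rotvec tool [ 0.05 -0.    0.  ] shift tool mm [  92.97  197.36 -263.53]
```

View pics/w7c.png

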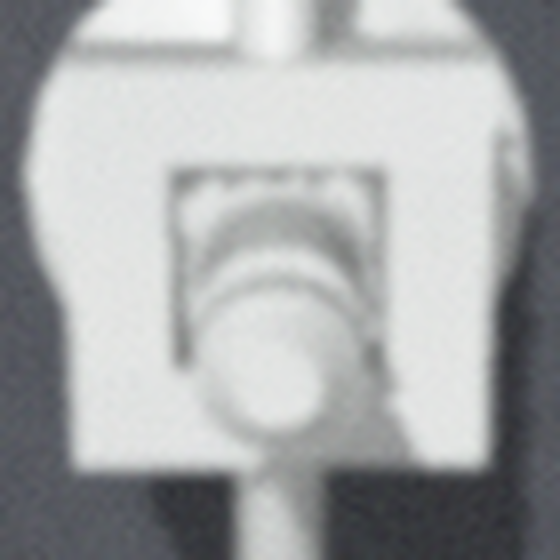

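{"fn": "carry_out", "kwargs": {
  "increments": [
    [0,0,0,0,12,-16,70],
    [0,0,0,0,24,-32,70],
    [0,0,0,0,28,-37,70],
    [0,0,0,0,28,-37,70],
    [0,0,0,5,28,-37,70],
    [0,0,0,18,28,-37,70],
    [0,0,0,25,25,-34,70],
    [0,0,0,25,16,-22,70],
    [0,0,0,20,8,-11.5,70],
    [0,0,0,0,0,0,70],
    [0,0,0,0,0,0,70]
  ]
}}

```text
time: 14.0
ee_pos: [0.6691, -0.119, 0.1212]
tcp_rot: [-135.9, 90.0, 7.0]
wrist_force: [0.5, -1.2, 1.4]
opening: 0.0598
```

```bash
python3 - <<'E'
from h import *
plan(.669,-.12,.12,142.8,0)
shot('wrist','w8'); print(sensors.get_obs()['time'],sensors.get_obs()['q'].round(1))
E
```

```text
yaw now 142.89 rotvec tool [ 0.09 -0.03  0.03] shift tool mm [ 1.16  0.89 -0.54]
w8 scale 1.5625
14.05 [-10.1  22.3  18.5  86.2   0.  -63. ]
```

View pics/w8.png

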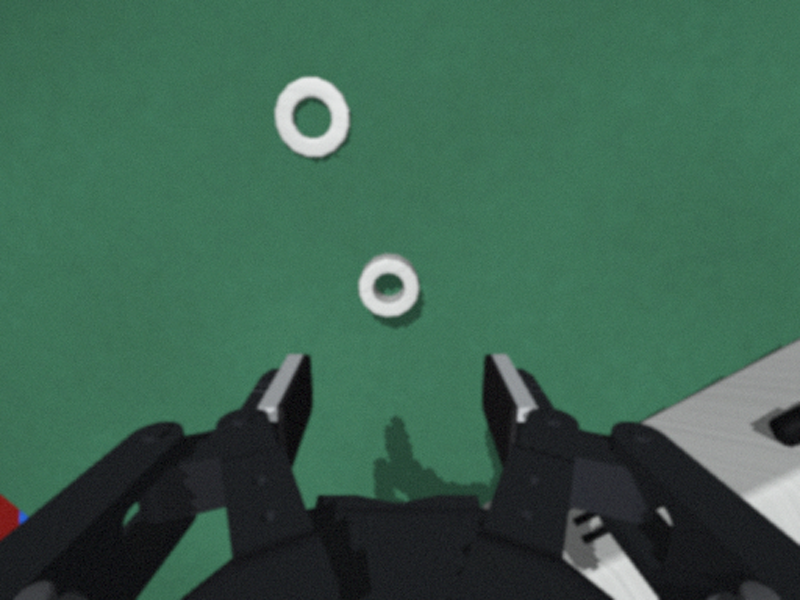

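```bash
python3 - <<'E'
from h import *
T=np.load('pics/w8_T.npy')
p=p2w('wrist',388.5*.64,288*.64,.018,T); print(p)
plan(p[0],p[1],.004,142.9,0)
E
```

```text
[ 0.67200369 -0.12453719  0.018     ]
yaw now 142.91 rotvec tool [ 0.01 -0.07  0.05] shift tool mm [117.63   3.04  -5.42]
```

{"fn": "carry_out", "kwargs": {
  "increments": [
    [0,0,0,15,3,-5.4,70],
    [0,0,0,30,0,0,70],
    [0,0,0,35,0,0,65],
    [0,0,0,25,0,0,60],
    [0,0,0,10,0,0,60],
    [0,0,0,0,0,0,60],
    [0,0,0,0,0,0,60]
  ]
}}

```text
time: 14.92
ee_pos: [0.6723, -0.1254, 0.0067]
tcp_rot: [-153.9, 89.9, -11.1]
wrist_force: [0.3, -0.6, -0.0]
opening: 0.0513
```

```bash
python3 - <<'E'
from h import *
plan(.672,-.1245,.004,142.9,0)
shot('wrist','w9')
E
```

```text
yaw now 142.85 rotvec tool [-0.05 -0.1   0.05] shift tool mm [ 2.7  -0.55  0.83]
w9 scale 1.5625
```

View pics/w9.png

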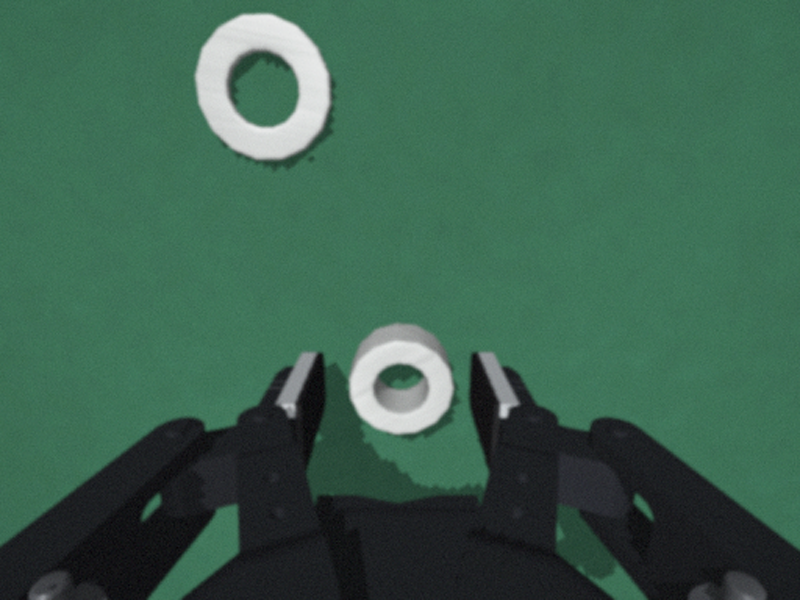

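{"fn": "carry_out", "kwargs": {
  "increments": [
    [0,0,0,2,0,0.4,50],
    [0,0,0,0,0,0,30],
    [0,0,0,0,0,0,25],
    [0,0,0,0,0,0,25],
    [0,0,0,0,0,0,25]
  ],
  "squeeze": 50
}}

```text
time: 15.6
ee_pos: [0.6717, -0.1252, 0.0042]
tcp_rot: [-151.4, 89.9, -8.5]
wrist_force: [-1.0, 0.7, 6.2]
opening: 0.0343
```

```bash
python3 - <<'E'
from h import *
plan(.5779,.1947,.22,142.9,0)
shot('wrist','w10',(200,190,312,274))
E
```

```text
yaw now 142.85 rotvec tool [-0.05 -0.06  0.04] shift tool mm [-215.99 -198.46  267.67]
w10 scale 7.142857142857143
```

View pics/w10.png

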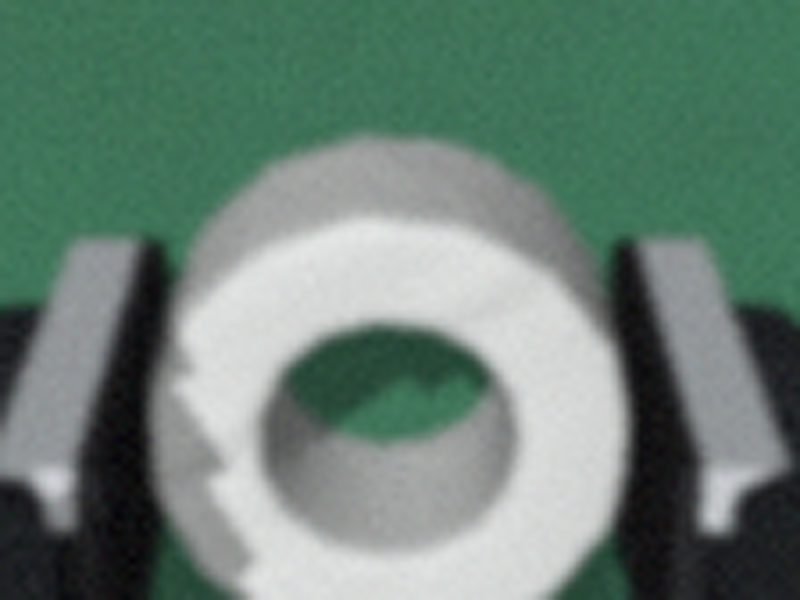

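```bash
python3 - <<'E'
from h import *
T=np.load('pics/w10_T.npy')
p=p2w('wrist',254.2,250.7,.018,T); b=T[:3,:3].T@(p-T[:3,3]); print(b*1000)
# target TCP so axis at shaft
G=T.copy(); off=T[:3,:3]@np.array([0,b[1],b[2]])
t=np.array([.5779,.1947,.2])-off; print(t); plan(t[0],t[1],.2,142.85,0)
E
```

```text
[-1.38073664e+01 -3.59820224e-03 -7.14314323e-01]
[0.5773285  0.19512853 0.1999992 ]
yaw now 142.85 rotvec tool [-0.   -0.06  0.03] shift tool mm [-196.01 -198.47  268.4 ]
```

{"fn": "carry_out", "kwargs": {
  "increments": [
    [0,0,0,-20,0,0,25],
    [0,0,0,-45,0,0,25],
    [0,0,0,-40,-12,16,25],
    [0,0,0,-35,-24,32.4,25],
    [0,0,0,-30,-30,40,25],
    [0,0,0,-20,-30,41,25],
    [0,0,0,-6,-30,41,25],
    [0,0,0,0,-30,41,25],
    [0,0,0,0,-24,32,25],
    [0,0,0,0,-13,18,25],
    [0,0,0,0,-5.5,7,25],
    [0,0,0,0,0,0,25]
  ]
}}

```text
time: 17.15
ee_pos: [0.5774, 0.1948, 0.1994]
tcp_rot: [143.3, 90.0, -73.8]
wrist_force: [-0.0, 0.5, -1.3]
opening: 0.034
```

{"fn": "carry_out", "kwargs": {
  "increments": [
    [0,0,0,0,0,0,25]
  ]
}}

```text
time: 17.27
ee_pos: [0.5776, 0.1941, 0.1993]
tcp_rot: [117.9, 90.0, -99.3]
wrist_force: [-0.5, -0.2, -0.7]
opening: 0.0339
```

```bash
python3 - <<'E'
from h import *
plan(.5773,.1951,.18,142.85,0)
shot('wrist','w11',(190,170,318,266))
E
```

```text
yaw now 142.77 rotvec tool [-0.08 -0.01 -0.02] shift tool mm [19.26 -0.63  0.85]
w11 scale 6.25
```

View pics/w11.png

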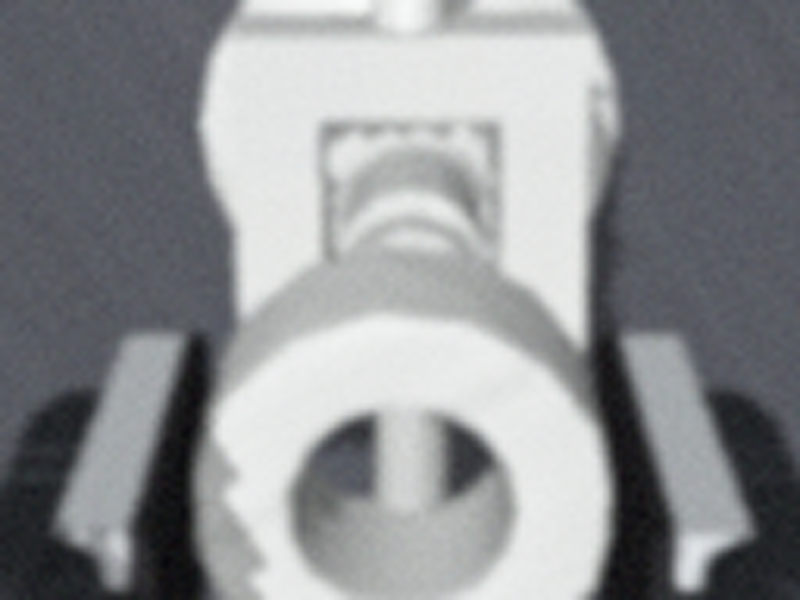

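{"fn": "carry_out", "kwargs": {
  "increments": [
    [0,0,0,8,-0.6,0.8,25],
    [0,0,0,10,0,0,25],
    [0,0,0,4.5,0,0,25],
    [0,0,0,0,0,0,25],
    [0,0,0,0,0,0,25]
  ]
}}

```text
time: 17.95
ee_pos: [0.577, 0.1962, 0.177]
tcp_rot: [-121.7, 90.0, 21.2]
wrist_force: [0.3, 0.2, -0.7]
opening: 0.0343
```

```bash
python3 - <<'E'
from h import *
plan(.5773,.1951,.18,142.85,0)
shot('wrist','w12',(190,180,318,276))
T=np.load('pics/w12_T.npy')
for y,z in ((0,-.0007),):
    P=(T@np.array([-(.170-T[2,3]),y,z,1]))[:3]; q=w2p('wrist',[P],T)[0]; print((q+.5-[190,180])*6.25)
E
```

```text
yaw now 142.85 rotvec tool [-0.   -0.01  0.02] shift tool mm [-2.97  0.68 -0.92]
w12 scale 6.25
[404.17052712 334.25646207]
```

View pics/w12.png

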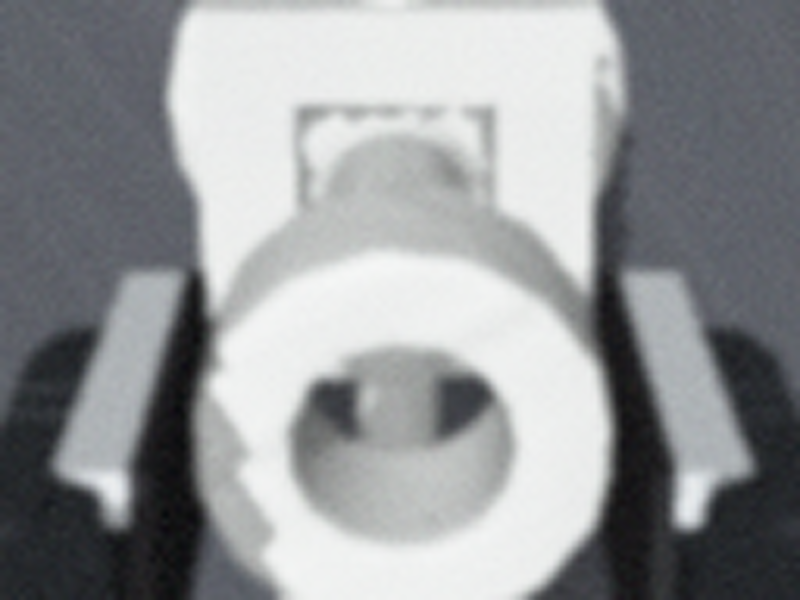

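{"fn": "carry_out", "kwargs": {
  "increments": [
    [0,0,0,0,0.4,-0.6,25],
    [0,0,0,0,0,0,25],
    [0,0,0,0,0,0,25]
  ]
}}

```text
time: 18.38
ee_pos: [0.5772, 0.1955, 0.1768]
tcp_rot: [-123.8, 90.0, 19.1]
wrist_force: [0.8, 0.3, -1.3]
opening: 0.0341
```

```bash
python3 - <<'E'
from h import *
plan(.5773,.1951,.175,142.85,0)
E
```

```text
yaw now 142.84 rotvec tool [-0.01 -0.    0.01] shift tool mm [ 1.85  0.23 -0.31]
```

{"fn": "carry_out", "kwargs": {
  "increments": [
    [0,0,0,2,0,0,25],
    [0,0,0,2,0,0,25],
    [0,0,0,0.5,0,0,25],
    [0,0,0,0,0,0,25],
    [0,0,0,0,0,0,25]
  ]
}}

```text
time: 19.0
ee_pos: [0.5772, 0.1955, 0.1724]
tcp_rot: [-116.1, 90.0, 26.8]
wrist_force: [-0.3, 0.4, -1.1]
opening: 0.034
```

```bash
python3 - <<'E'
from h import *
plan(.5773,.1951,.175,142.85,0)
shot('wrist','w13',(190,180,318,276))
T=np.load('pics/w13_T.npy')
for y,z in ((0,-.0007),):
  for h in (.166,.170):
    P=(T@np.array([-(h-T[2,3]),y,z,1]))[:3]; q=w2p('wrist',[P],T)[0]; print((q+.5-[190,180])*6.25)
E
```

```text
yaw now 142.84 rotvec tool [-0.01 -0.    0.01] shift tool mm [-2.64  0.22 -0.31]
w13 scale 6.25
[404.18308994 337.38826384]
[404.24971209 356.63072124]
```

View pics/w13.png

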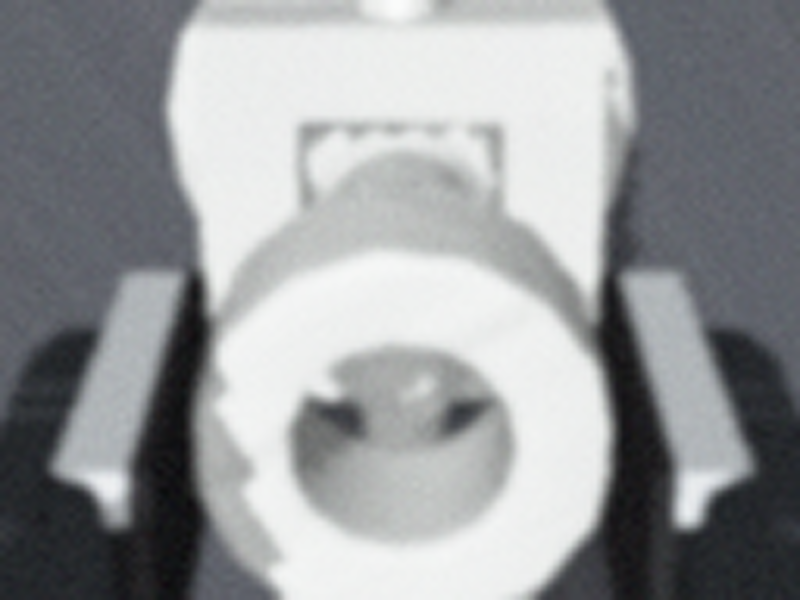

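{"fn": "carry_out", "kwargs": {
  "increments": [
    [0,0,0,1.5,0,0,25],
    [0,0,0,1,0,0,25],
    [0,0,0,0,0,0,25],
    [0,0,0,0,0,0,25]
  ]
}}

```text
time: 19.55
ee_pos: [0.5771, 0.1954, 0.1698]
tcp_rot: [52.5, 90.0, -164.7]
wrist_force: [0.4, 0.4, -1.3]
opening: 0.0345
```

```bash
python3 - <<'E'
from h import *
plan(.5773,.1951,.17,142.85,0)
shot('wrist','w14',(190,180,318,276))
T=np.load('pics/w14_T.npy')
for y,z in ((0,-.0007),):
  for h in (.166,.170):
    P=(T@np.array([-(h-T[2,3]),y,z,1]))[:3]; q=w2p('wrist',[P],T)[0]; print((q+.5-[190,180])*6.25)
E
```

```text
yaw now 142.84 rotvec tool [-0.01  0.   -0.  ] shift tool mm [-0.22  0.17 -0.33]
w14 scale 6.25
[404.22601985 349.71336432]
[404.2947537  369.56440804]
```

View pics/w14.png

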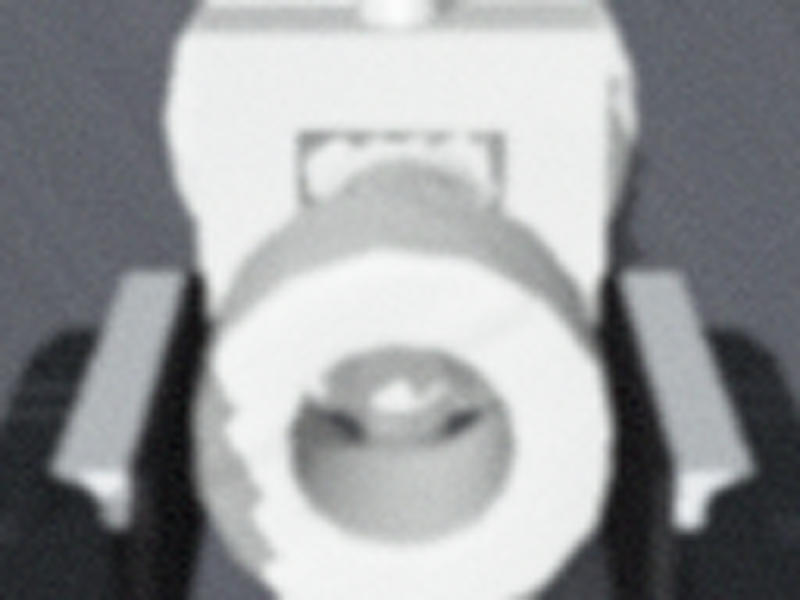

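```bash
cat >> ov.py <<'E'
def tov(name,y,z,items,crop,out,f=6.25):
    """circles (r, worldz) about tool-frame axis y,z"""
    im=cv2.imread(f'pics/{name}_raw.png'); T=np.load(f'pics/{name}_T.npy'); x0,y0,x1,y1=crop
    big=cv2.resize(im[y0:y1,x0:x1],None,fx=f,fy=f,interpolation=cv2.INTER_LANCZOS4)
    t=np.linspace(0,2*np.pi,80)
    for r,h,c in items:
        P=np.c_[0*t+T[2,3]-h,y+r*np.cos(t),z+r*np.sin(t)]; P=P@T[:3,:3].T+np.r_[T[:2,3],T[2,3]]
        q=(w2p('wrist',P,T)+.5-[x0,y0])*f
        cv2.polylines(big,[np.round(q*8).astype(int).reshape(-1,1,2)],True,c,1,cv2.LINE_AA,3)
    cv2.imwrite(out,big)
E
python3 - <<'E'
from ov import *
zs=.1698-.0042
tov('w14',0,-.0007,[(.018,zs+.018,(0,0,255)),(.00925,zs+.018,(0,0,255)),(.00925,zs,(0,0,255)),(.008,.1605,(255,0,0)),(.008,.166,(255,0,255)),(.004,.170,(0,200,0))],(190,180,318,276),'pics/ov14.png')
E
```

```text
(no output)
```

View pics/ov14.png

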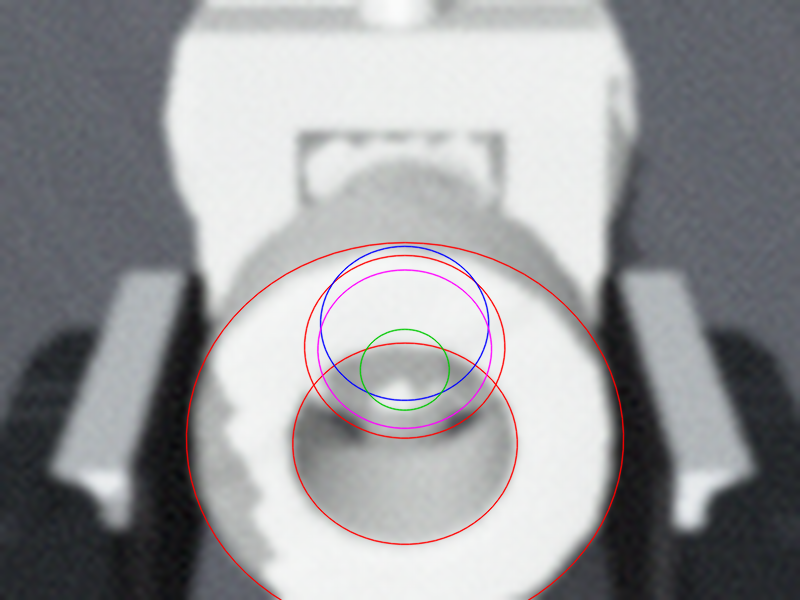

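{"fn": "carry_out", "kwargs": {
  "increments": [
    [0,0,0,1,-0.2,0,25],
    [0,0,0,1,0,0,25],
    [0,0,0,1.5,0,0,25],
    [0,0,0,1.5,0,0,25],
    [0,0,0,0,0,0,25]
  ]
}}

```text
time: 20.23
ee_pos: [0.5772, 0.1956, 0.1646]
tcp_rot: [58.5, 90.0, -158.6]
wrist_force: [-0.4, 1.1, -1.4]
opening: 0.0344
```

{"fn": "carry_out", "kwargs": {
  "increments": [
    [0,0,0,2,0,0,25],
    [0,0,0,2,0,0,25],
    [0,0,0,2,0,0,25],
    [0,0,0,2,0,0,25],
    [0,0,0,0,0,0,25]
  ]
}}

```text
time: 20.85
ee_pos: [0.5772, 0.1956, 0.1566]
tcp_rot: [50.0, 90.0, -167.1]
wrist_force: [0.8, -0.9, -2.0]
opening: 0.034
```

{"fn": "carry_out", "kwargs": {
  "increments": [
    [0,0,0,2,0,0,25],
    [0,0,0,3,0,0,25],
    [0,0,0,3,0,0,25],
    [0,0,0,3,0,0,25],
    [0,0,0,2.5,0,0,25],
    [0,0,0,0,0,0,25]
  ]
}}

```text
time: 21.6
ee_pos: [0.5772, 0.1956, 0.143]
tcp_rot: [56.6, 90.0, -160.6]
wrist_force: [-0.3, 0.4, -1.5]
opening: 0.0338
```

{"fn": "carry_out", "kwargs": {
  "increments": [
    [0,0,0,1,0,0,25],
    [0,0,0,1,0,0,25],
    [0,0,0,0.5,0,0,25],
    [0,0,0,0,0,0,25]
  ]
}}

```text
time: 22.1
ee_pos: [0.5773, 0.1956, 0.1408]
tcp_rot: [81.3, 90.0, -135.9]
wrist_force: [0.5, -0.5, -0.5]
opening: 0.0343
```

{"fn": "carry_out", "kwargs": {
  "increments": [
    [0,0,0,0.5,0,0,25],
    [0,0,0,0.4,0,0,25],
    [0,0,0,0,0,0,25]
  ]
}}

```text
time: 22.48
ee_pos: [0.5773, 0.1956, 0.1402]
tcp_rot: [-118.0, 90.0, 24.9]
wrist_force: [-0.7, -0.3, 0.5]
opening: 0.0343
```

{"fn": "carry_out", "kwargs": {
  "increments": [
    [0,0,0,0.5,0,0,25],
    [0,0,0,0,0,0,25]
  ]
}}

```text
time: 22.72
ee_pos: [0.5773, 0.1957, 0.1401]
tcp_rot: [-124.6, 90.0, 18.2]
wrist_force: [-1.1, -1.1, 5.4]
opening: 0.0342
```

{"fn": "carry_out", "kwargs": {
  "increments": [
    [0,0,0,-0.4,0,0,40],
    [0,0,0,0,0,0,70],
    [0,0,0,0,0,0,70],
    [0,0,0,-15,0,0,70],
    [0,0,0,-30,0,0,70],
    [0,0,0,-30,0,0,70],
    [0,0,0,0,0,0,70],
    [0,0,0,0,0,0,70]
  ]
}}

```text
time: 23.72
ee_pos: [0.5773, 0.1956, 0.2147]
tcp_rot: [-81.5, 90.0, 61.4]
wrist_force: [-1.2, -0.6, -0.3]
opening: 0.0598
```

```bash
python3 - <<'E'
from h import *
shot('wrist','w15',(160,140,352,284)); print(sensors.get_obs()['time'],tool()[:3,3])
im=cv2.imread('pics/w1_raw.png')
cv2.imwrite('pics/w1e.png',cv2.resize(im[170:245,115:190],None,fx=8,fy=8,interpolation=cv2.INTER_LANCZOS4))
E
```

```text
w15 scale 4.166666666666667
23.775 [0.57710994 0.19556759 0.21411415]
```

View pics/w15.png

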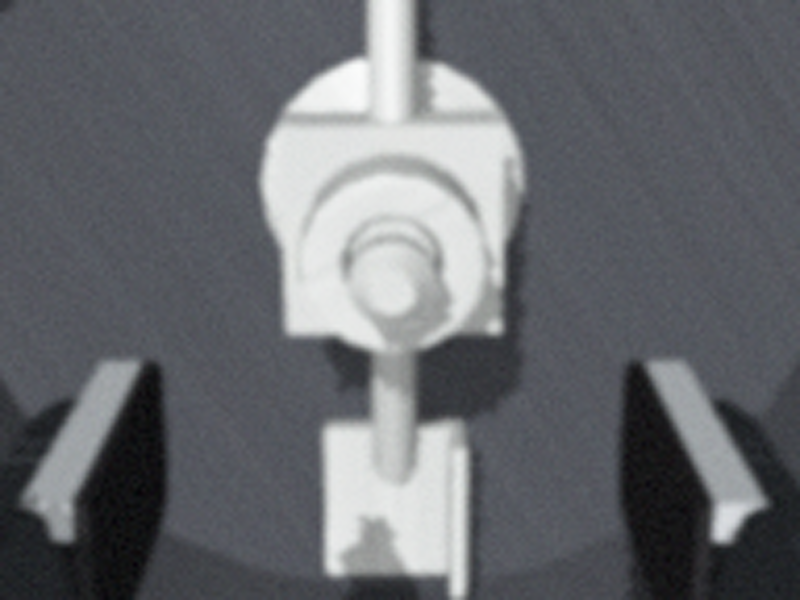

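View pics/w1e.png

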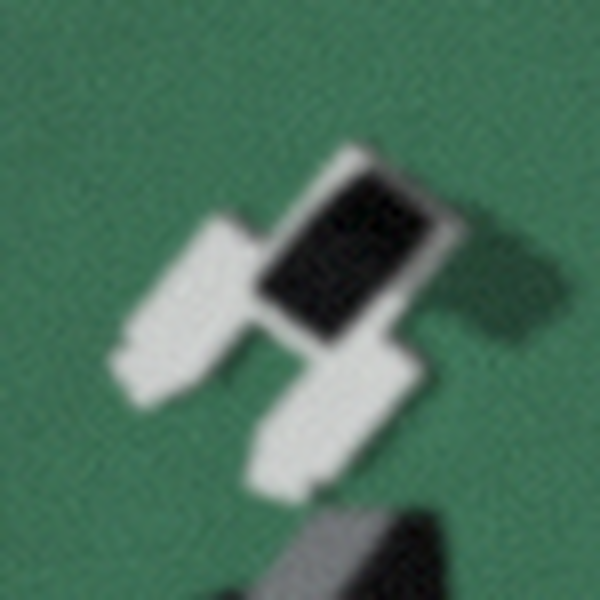

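```bash
python3 - <<'E'
from h import *
T=np.load('pics/w1_T.npy')
W=lambda u,v,z=.004:p2w('wrist',115+u/8-.5,170+v/8-.5,z,T)[:2]
a=W(409,185); b=W(326,290); c=W(222,213); d=W(430,368); e=W(352,145); f=W(467,225)
tips=(W(128,388)+W(270,492))/2; lug=(W(375,170,.026)+W(438,220,.026)+W(330,340,.026)+W(258,285,.026))/4
ang=lambda v:np.degrees(np.arctan2(v[1],v[0]))
print('tail',a,'should',b,'tips',tips,'lugtop',lug)
print(ang(b-a),ang(tips-a),ang(d-c)+90,ang(f-e)+90, ang(d-c)-90, np.linalg.norm(d-c),np.linalg.norm(tips-a))
T=np.load('pics/w15_T.npy'); print(p2w('wrist',253.8,210.3,.170,T))
print(sensors.get_obs()['q'].round(1))
E
```

```text
tail [ 0.5137567  -0.27067704] should [ 0.53192905 -0.28058729] tips [ 0.55907979 -0.29636969] lugtop [ 0.51675089 -0.27148697]
-28.605735900787636 -29.547932666080335 150.8649325381357 153.60932048580068 -29.135067461864303 0.03636552850734461 0.052098893074904236
[0.57817641 0.19528388 0.17      ]
[ 18.7  13.1  17.3  94.3   0.  -34.1]
```

```bash
python3 - <<'E'
from h import *
np.set_printoptions(suppress=True)
plan(.5207,-.2746,.2,60.7,11)
E
```

```text
yaw now 142.84 rotvec tool [82.14 -0.   -0.06] shift tool mm [  14.29  408.77 -239.04]
[np.float64(7.5), np.float64(-0.0), np.float64(-0.0), np.float64(1.3), np.float64(37.2), np.float64(-21.7), 100]
[np.float64(7.5), np.float64(-0.0), np.float64(-0.0), np.float64(1.3), np.float64(34.0), np.float64(-26.4), 100]
[np.float64(7.5), np.float64(-0.0), np.float64(-0.0), np.float64(1.3), np.float64(30.3), np.float64(-30.6), 100]
[np.float64(7.5), np.float64(-0.0), np.float64(-0.0), np.float64(1.3), np.float64(26.1), np.float64(-34.3), 100]
[np.float64(7.5), np.float64(-0.0), np.float64(-0.0), np.float64(1.3), np.float64(21.4), np.float64(-37.4), 100]
[np.float64(7.5), np.float64(-0.0), np.float64(-0.0), np.float64(1.3), np.float64(16.4), np.float64(-39.8), 100]
[np.float64(7.5), np.float64(-0.0), np.float64(-0.0), np.float64(1.3), np.float64(11.1), np.float64(-41.6), 100]
[np.float64(7.5), np.float64(-0.0), np.float64(-0.0), np.float64(1.3), np.float64(5.6), np.float64(-42.7), 100]
[np.float64(7.5), np.float64(-0.0), np.float64(-0.0), np.float64(1.3), np.float64(-0.0), np.float64(-43.0), 100]
[np.float64(7.5), np.float64(-0.0), np.float64(-0.0), np.float64(1.3), np.float64(-5.6), np.float64(-42.7), 100]
[np.float64(7.5), np.float64(-0.0), np.float64(-0.0), np.float64(1.3), np.float64(-11.1), np.float64(-41.6), 100]
```

{"fn": "carry_out", "kwargs": {
  "increments": [
    [7.5,0,0,0,37,-22,70],
    [7.5,0,0,0,34,-26,70],
    [7.5,0,0,0,30,-31,70],
    [7.5,0,0,0,26,-34,60],
    [7.5,0,0,0,21,-37,60],
    [7.5,0,0,10,16,-40,60],
    [7.5,0,0,18,11,-42,50],
    [7.5,0,0,18,6,-43,50],
    [7.5,0,0,18,0,-43,50],
    [7.5,0,0,18,-6,-43,50],
    [7,0,0,12,-11,-42,50],
    [0,0,0,0,0,0,50]
  ]
}}

```text
time: 25.28
ee_pos: [0.5186, -0.2769, 0.1182]
tcp_rot: [96.3, 89.8, 156.9]
wrist_force: [-0.2, 0.8, -0.1]
opening: 0.0427
```

{"fn": "carry_out", "kwargs": {
  "increments": [
    [0,0,0,0,0,0,50],
    [0,0,0,0,0,0,50]
  ]
}}

```text
time: 25.52
ee_pos: [0.5206, -0.2741, 0.121]
tcp_rot: [-46.1, 90.0, 14.8]
wrist_force: [-0.5, 0.4, -0.1]
opening: 0.043
```

```bash
python3 - <<'E'
from h import *
plan(.5207,-.2746,.12,60.7,0)
shot('wrist','w16'); print(sensors.get_obs()['time'],tool()[:3,3])
E
```

```text
yaw now 60.95 rotvec tool [0.25 0.01 0.01] shift tool mm [ 1.03 -0.34 -0.41]
w16 scale 1.5625
25.575 [ 0.52068333 -0.27409455  0.1211353 ]
```

View pics/w16.png

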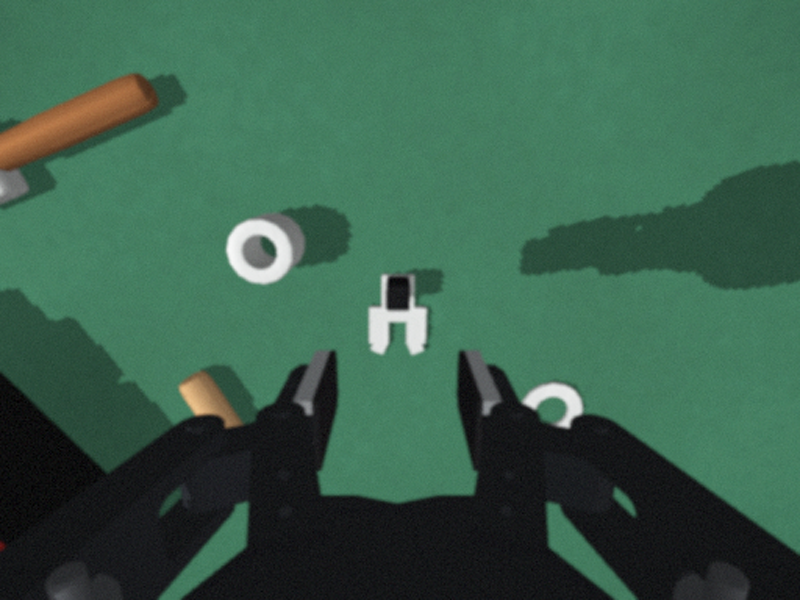

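```bash
python3 - <<'E'
from h import *
im=cv2.imread('pics/w16_raw.png')
cv2.imwrite('pics/w16c.png',cv2.resize(im[165:235,220:290],None,fx=8,fy=8,interpolation=cv2.INTER_LANCZOS4))
E
```

```text
(no output)
```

View pics/w16c.png

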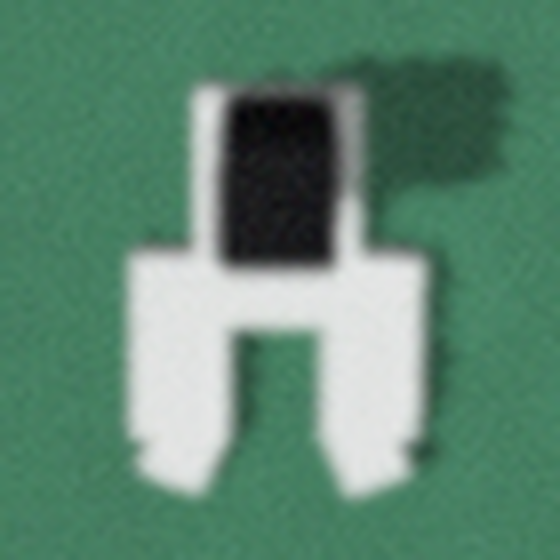

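```bash
python3 - <<'E'
from h import *
T=np.load('pics/w16_T.npy')
W=lambda u,v,z=.004:p2w('wrist',220+u/8-.5,165+v/8-.5,z,T)
a=W(277.5,88); t=W(276,495); d=(t-a); print(np.linalg.norm(d),np.degrees(np.arctan2(d[1],d[0])))
s=W(430,255)-W(130,252); print(np.degrees(np.arctan2(s[1],s[0])),np.linalg.norm(s))
u=d/np.linalg.norm(d); lug=(a+t)/2+u*(-27+9)/1000; print(lug, a+u*.008)
plan(lug[0],lug[1],.0065,60.6,0)
E
```

```text
0.05301897030175082 -29.20067038951793
60.39874996099649 0.036766824270556484
[ 0.5222535  -0.27520491  0.004     ] [ 0.52180876 -0.27495634  0.004     ]
yaw now 60.95 rotvec tool [0.35 0.01 0.02] shift tool mm [114.64  -1.86  -0.22]
```

{"fn": "carry_out", "kwargs": {
  "increments": [
    [0.4,0,0,15,-1.8,-0.2,45],
    [0,0,0,30,0,0,40],
    [0,0,0,30,0,0,40],
    [0,0,0,25,0,0,40],
    [0,0,0,13,0,0,40],
    [0,0,0,0,0,0,40],
    [0,0,0,0,0,0,40]
  ]
}}

```text
time: 26.45
ee_pos: [0.5224, -0.2763, 0.0088]
tcp_rot: [-87.6, 89.9, -27.2]
wrist_force: [-0.6, 0.2, -0.7]
opening: 0.0342
```

```bash
python3 - <<'E'
from h import *
plan(.522,-.275,.0065,60.6,0)
shot('wrist','w17',(190,200,318,296)); print(sensors.get_obs()['time'],tool()[:3,3])
E
```

```text
yaw now 60.45 rotvec tool [-0.15  0.    0.08] shift tool mm [2.29 0.97 0.9 ]
w17 scale 6.25
26.5 [ 0.522461   -0.27635315  0.00893764]
```

View pics/w17.png

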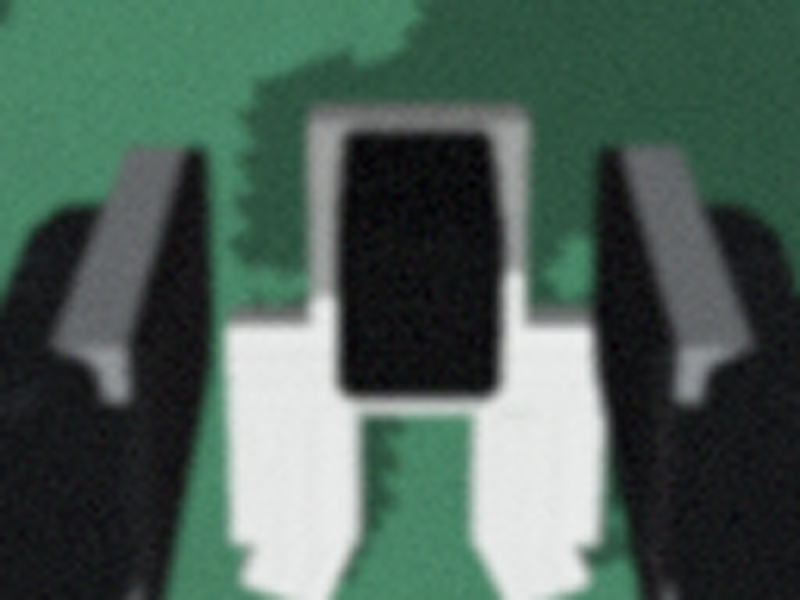

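{"fn": "carry_out", "kwargs": {
  "increments": [
    [0,0,0,2,0.7,1,40],
    [0,0,0,0,0,0,30],
    [0,0,0,0,0,0,5],
    [0,0,0,0,0,0,5],
    [0,0,0,0,0,0,5],
    [0,0,0,0,0,0,5]
  ],
  "squeeze": 50
}}

```text
time: 27.25
ee_pos: [0.5219, -0.275, 0.0062]
tcp_rot: [-86.6, 90.0, -26.2]
wrist_force: [-1.0, 0.8, 5.3]
opening: 0.0127
```

```bash
python3 - <<'E'
from h import *
plan(.522,-.275,.0065,60.6,0)
shot('wrist','w18',(190,200,318,296)); print(sensors.get_obs()['time'],tool()[:3,3])
E
```

```text
yaw now 60.45 rotvec tool [-0.15  0.    0.04] shift tool mm [-0.33 -0.12  0.02]
w18 scale 6.25
27.3 [ 0.52187482 -0.27493878  0.0061388 ]
```

View pics/w18.png

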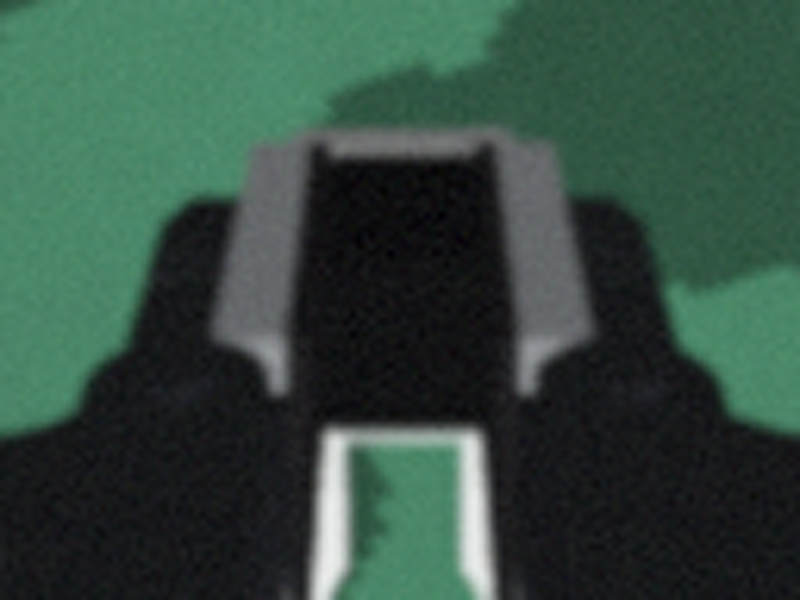

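```bash
python3 - <<'E'
from h import *
T=np.load('pics/w18_T.npy')
for u,v in [(405,441)]:
  for z in (.004,0):
    p=p2w('wrist',190+u/6.25-.5,200+v/6.25-.5,z,T); print(T[:3,:3].T@(p-T[:3,3])*1000)
b=np.array([0,-.0272,-.0002])
for k in (.037,):
    # standoff position: origin behind shaft by k along keeper +x (= -tool y)
    R_=T[:3,:3]; o=np.array([.5779,.1950,0])-R_@b; s=o+R_@np.array([0,k,0]); print('home TCP',o[:2],'standoff',s[:2]); plan(s[0],s[1],.23,60.45,0)
E
```

```text
[  2.17897503 -22.81029429  -0.09617326]
[  6.18056484 -25.39333763  -0.09156022]
home TCP [0.5543378  0.20859053] standoff [0.52215208 0.22684098]
yaw now 60.44 rotvec tool [-0.01  0.    0.03] shift tool mm [-223.98  247.15  436.63]
```

{"fn": "carry_out", "kwargs": {
  "increments": [
    [0,0,0,-20,0,0,5],
    [0,0,0,-45,0,0,5],
    [0,0,0,-45,8,14,5],
    [0,0,0,-40,16,28,5],
    [0,0,0,-35,23,40,5],
    [0,0,0,-25,27,47,5],
    [0,0,0,-14,27,47,5],
    [0,0,0,0,27,47,5],
    [0,0,0,0,27,47,5],
    [0,0,0,0,27,47,5],
    [0,0,0,0,25,44,5],
    [0,0,0,0,20,35,5]
  ]
}}

```text
time: 28.8
ee_pos: [0.5191, 0.1836, 0.2292]
tcp_rot: [138.3, 90.0, -161.2]
wrist_force: [0.4, -0.4, -1.2]
opening: 0.0132
```

{"fn": "carry_out", "kwargs": {
  "increments": [
    [0,0,0,0,14,25,5],
    [0,0,0,0,9,16,5],
    [0,0,0,0,0,0,5],
    [0,0,0,0,0,0,5],
    [0,0,0,0,0,0,5]
  ]
}}

```text
time: 29.42
ee_pos: [0.5199, 0.2277, 0.2299]
tcp_rot: [-85.8, 90.0, -25.4]
wrist_force: [0.0, -0.6, -0.3]
opening: 0.0128
```

```bash
python3 - <<'E'
from h import *
R_=tool()[:3,:3]; b=np.array([0,-.0275,-.0001]); o=np.array([.5779,.1950,0])-R_@b; s=o+R_@np.array([0,.040,0]); print(o,s)
plan(s[0],s[1],.1613,60.45,0)
shot('wrist','w19'); print(sensors.get_obs()['time'],tool()[:3,3],sensors.get_obs()['opening'])
E
```

```text
[ 5.54043294e-01  2.08679093e-01 -4.36693733e-06] [ 5.19270739e-01  2.28449509e-01 -1.07205410e-05]
yaw now 60.38 rotvec tool [-0.07  0.    0.01] shift tool mm [68.63  0.93  0.34]
w19 scale 1.5625
29.475 [0.51990477 0.22777474 0.22997094] 0.012563426803237462
```

View pics/w19.png

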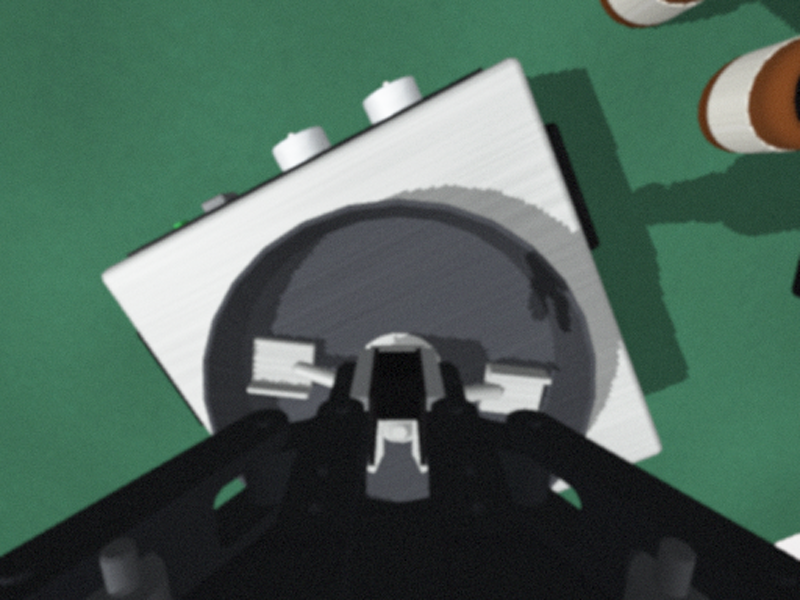

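{"fn": "carry_out", "kwargs": {
  "increments": [
    [0,0,0,10,0.5,0.2,5],
    [0,0,0,20,0,0,5],
    [0,0,0,22,0,0,5],
    [0,0,0,12,0,0,5],
    [0,0,0,4,0,0,5],
    [0,0,0,0,0,0,5],
    [0,0,0,0,0,0,5],
    [0,0,0,0,0,0,5]
  ]
}}

```text
time: 30.48
ee_pos: [0.5196, 0.2291, 0.1624]
tcp_rot: [-34.4, 89.9, 26.1]
wrist_force: [0.5, 0.8, 0.2]
opening: 0.0126
```

```bash
python3 - <<'E'
from h import *
plan(.5193,.2284,.1613,60.45,0)
shot('wrist','w20',(160,200,352,344)); print(sensors.get_obs()['time'])
shot('scene','s20',(250,130,350,205))
T=np.load('pics/w20_T.npy'); print((w2p('wrist',[[.5779,.195,.17]],T)[0]+.5-[160,200])*4.167)
E
```

```text
yaw now 60.45 rotvec tool [-0.    0.04  0.03] shift tool mm [ 1.08 -0.06 -0.81]
w20 scale 4.166666666666667
30.525
s20 scale 8.0
[388.81225356 602.8186715 ]
```

View pics/w20.png

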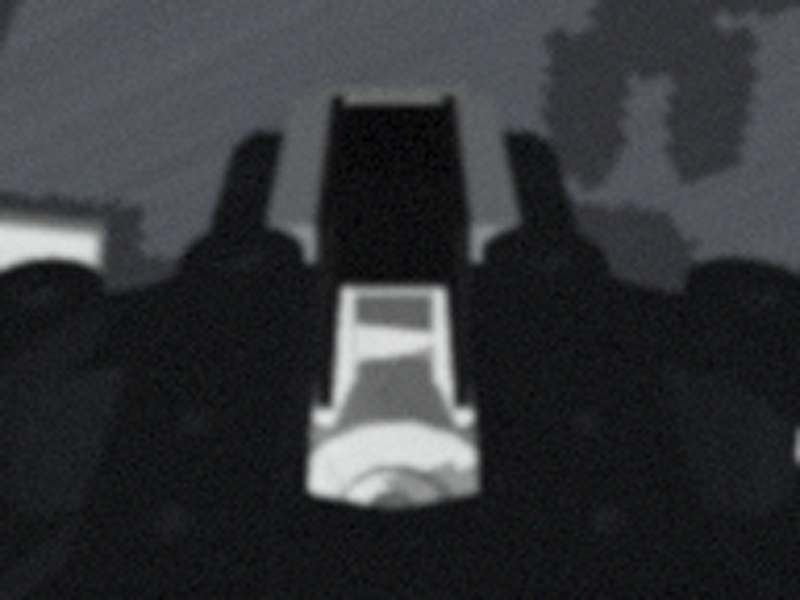

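View pics/s20.png

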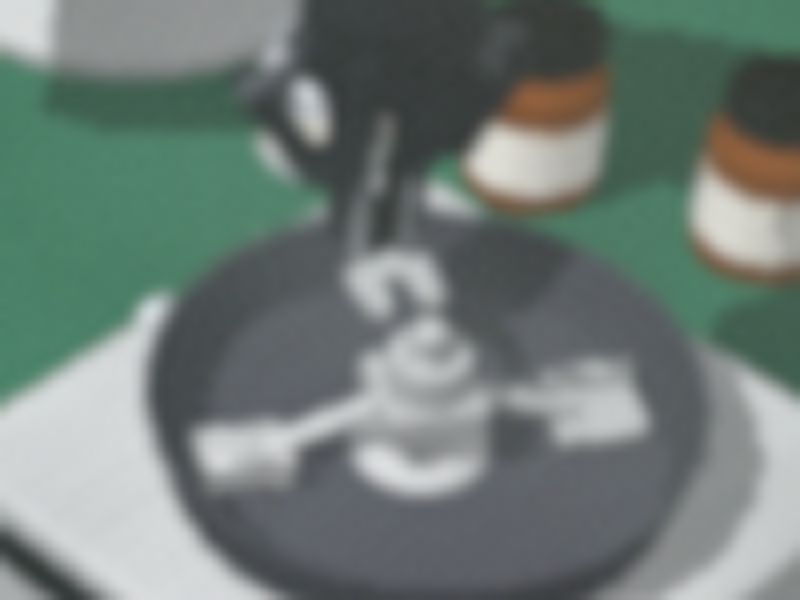

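{"fn": "carry_out", "kwargs": {
  "increments": [
    [0,0,0,1,0,-0.5,5],
    [0,0,0,0,0,0,5],
    [0,0,0,0,0,0,5]
  ]
}}

```text
time: 30.95
ee_pos: [0.5192, 0.2286, 0.1608]
tcp_rot: [124.3, 90.0, -175.3]
wrist_force: [0.1, -1.1, -1.1]
opening: 0.0127
```

```bash
python3 - <<'E'
from h import *
plan(.5193,.2284,.1613,60.45,0)
E
```

```text
yaw now 60.44 rotvec tool [-0.01 -0.   -0.  ] shift tool mm [-0.55 -0.2  -0.09]
```

{"fn": "carry_out", "kwargs": {
  "increments": [
    [0,0,0,-0.4,-4,0,5],
    [0,0,0,0,-5,0,5],
    [0,0,0,0,-5,0,5],
    [0,0,0,0,-4,0,5],
    [0,0,0,0,0,0,5],
    [0,0,0,0,0,0,5]
  ]
}}

```text
time: 31.7
ee_pos: [0.5348, 0.2197, 0.1611]
tcp_rot: [125.7, 90.0, -173.9]
wrist_force: [0.1, 0.1, -1.2]
opening: 0.0127
```

```bash
python3 - <<'E'
from h import *
plan(.554,.2087,.1613,60.45,0)
shot('wrist','w21',(160,200,352,344)); print(sensors.get_obs()['wrist_force'])
shot('scene','s21',(250,130,350,205))
E
```

```text
yaw now 60.44 rotvec tool [-0.01 -0.   -0.01] shift tool mm [ -0.16 -22.14  -0.1 ]
w21 scale 4.166666666666667
[-0.30096616  0.5767734  -0.410534  ]
s21 scale 8.0
```

View pics/w21.png

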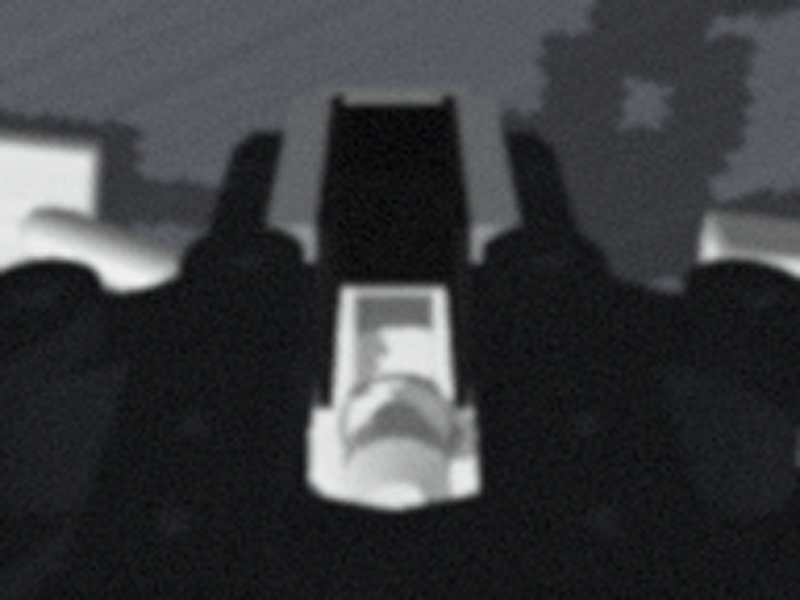

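View pics/s21.png

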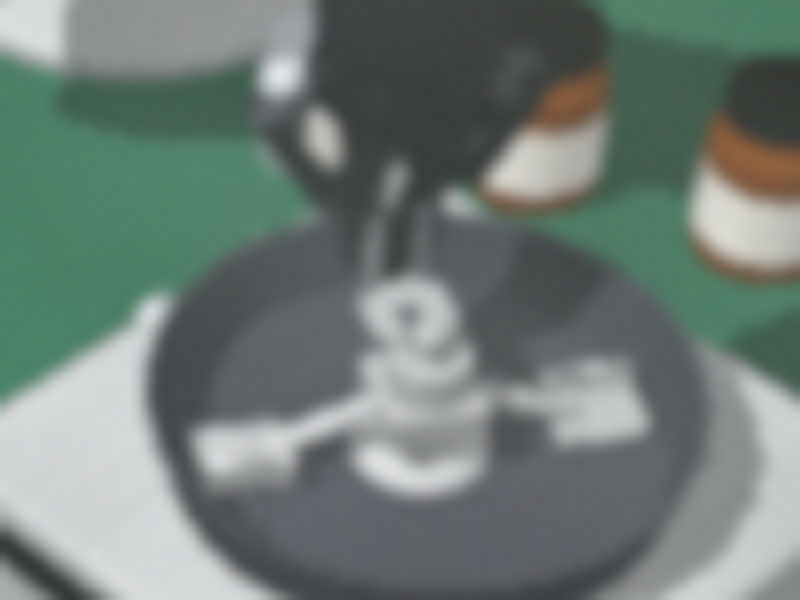

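{"fn": "carry_out", "kwargs": {
  "increments": [
    [0,0,0,0,-3,0,5],
    [0,0,0,0,-3,0,5],
    [0,0,0,0,-3,0,5],
    [0,0,0,0,0,0,5]
  ]
}}

```text
time: 32.3
ee_pos: [0.5429, 0.2151, 0.1611]
tcp_rot: [135.2, 90.0, -164.4]
wrist_force: [-0.3, 0.2, -2.2]
opening: 0.0126
```

{"fn": "carry_out", "kwargs": {
  "increments": [
    [0,0,0,0,-3,0,5],
    [0,0,0,0,-3,0,5],
    [0,0,0,0,-2,0,5],
    [0,0,0,0,0,0,5]
  ]
}}

```text
time: 32.8
ee_pos: [0.5497, 0.2112, 0.1611]
tcp_rot: [140.1, 90.0, -159.5]
wrist_force: [-0.5, 1.3, -0.8]
opening: 0.0126
```

{"fn": "carry_out", "kwargs": {
  "increments": [
    [0,0,0,0,-1.5,0,5],
    [0,0,0,0,-1.5,0,5],
    [0,0,0,0,0,0,5],
    [0,0,0,0,0,0,5]
  ]
}}

```text
time: 33.3
ee_pos: [0.5522, 0.2098, 0.1612]
tcp_rot: [113.7, 90.0, 174.2]
wrist_force: [-0.4, -0.0, -0.8]
opening: 0.0129
```

```bash
python3 - <<'E'
from h import *
plan(.554,.2087,.1613,60.45,0)
shot('wrist','w22',(160,200,352,344)); print(sensors.get_obs()['wrist_force'])
shot('scene','s22',(250,130,350,205))
E
```

```text
yaw now 60.44 rotvec tool [-0.01 -0.   -0.  ] shift tool mm [-0.12 -2.13 -0.1 ]
w22 scale 4.166666666666667
[-0.023551    0.83120846 -0.68926619]
s22 scale 8.0
```

View pics/w22.png

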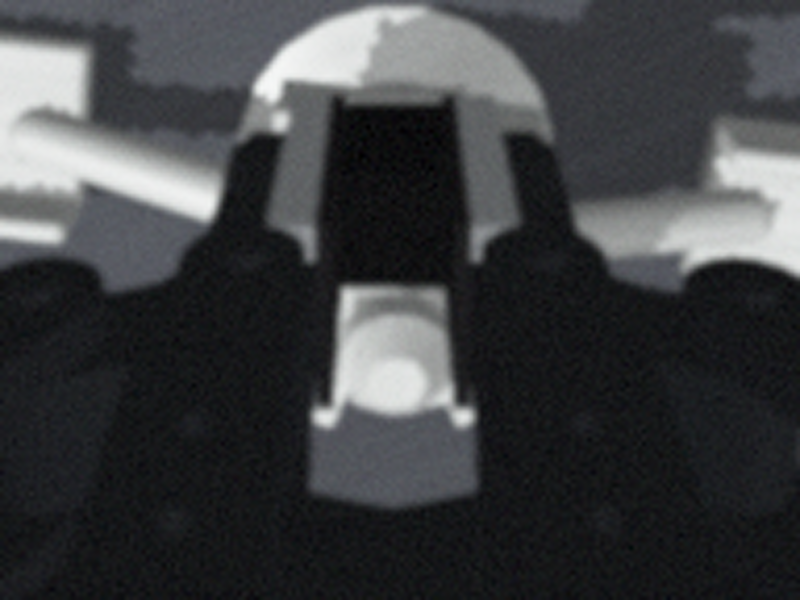

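View pics/s22.png

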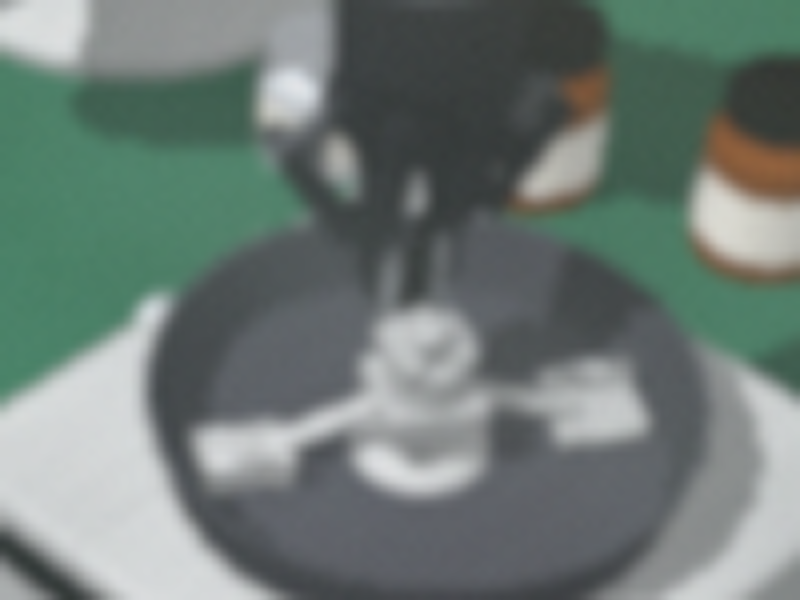

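Around the neck, about 2 mm from home. Creeping in until touch.

{"fn": "carry_out", "kwargs": {
  "increments": [
    [0,0,0,0,-1,0,5],
    [0,0,0,0,-0.5,0,5],
    [0,0,0,0,0,0,5],
    [0,0,0,0,0,0,5]
  ]
}}

```text
time: 33.9
ee_pos: [0.5535, 0.2091, 0.1612]
tcp_rot: [-47.2, 90.0, 13.2]
wrist_force: [-0.4, 0.9, 0.2]
opening: 0.0125
```

{"fn": "carry_out", "kwargs": {
  "increments": [
    [0,0,0,0,-0.5,0,5],
    [0,0,0,0,0,0,5],
    [0,0,0,0,0,0,5]
  ]
}}

```text
time: 34.28
ee_pos: [0.554, 0.2089, 0.1612]
tcp_rot: [8.2, 90.0, 68.7]
wrist_force: [-1.2, 0.2, -0.4]
opening: 0.0131
```

{"fn": "carry_out", "kwargs": {
  "increments": [
    [0,0,0,0,-0.5,0,5],
    [0,0,0,0,0,0,5],
    [0,0,0,0,0,0,5]
  ]
}}

```text
time: 34.65
ee_pos: [0.5543, 0.2087, 0.1612]
tcp_rot: [104.3, 90.0, 164.8]
wrist_force: [-0.7, 0.5, 0.9]
opening: 0.0127
```

{"fn": "carry_out", "kwargs": {
  "increments": [
    [0,0,0,0,-0.5,0,5],
    [0,0,0,0,0,0,5],
    [0,0,0,0,0,0,5]
  ]
}}

```text
time: 35.02
ee_pos: [0.5546, 0.2085, 0.1612]
tcp_rot: [97.1, 90.0, 157.6]
wrist_force: [-4.2, 1.7, 0.8]
opening: 0.0127
```

{"fn": "carry_out", "kwargs": {
  "increments": [
    [0,0,0,0,-0.5,0,5],
    [0,0,0,0,0,0,5],
    [0,0,0,0,0,0,5]
  ]
}}

```text
time: 35.4
ee_pos: [0.5547, 0.2084, 0.1612]
tcp_rot: [91.0, 89.9, 151.5]
wrist_force: [-6.4, 2.4, 1.5]
opening: 0.0128
```

{"fn": "carry_out", "kwargs": {
  "increments": [
    [0,0,0,0,0.6,0,5],
    [0,0,0,0.5,0,0,5],
    [0,0,0,0.4,0,0,5],
    [0,0,0,0,0,0,5]
  ]
}}

```text
time: 35.9
ee_pos: [0.5546, 0.2086, 0.1605]
tcp_rot: [27.3, 90.0, 87.7]
wrist_force: [-4.7, 3.3, 2.3]
opening: 0.0131
```

{"fn": "carry_out", "kwargs": {
  "increments": [
    [0,0,0,0.4,0,0,5],
    [0,0,0,0,0,0,5]
  ]
}}

```text
time: 36.15
ee_pos: [0.5547, 0.2086, 0.1602]
tcp_rot: [14.3, 90.0, 74.8]
wrist_force: [-4.5, 2.8, 2.5]
opening: 0.0125
```

{"fn": "carry_out", "kwargs": {
  "increments": [
    [0,0,0,0.2,0.3,0,5],
    [0,0,0,0,0,0,5],
    [0,0,0,0,0,0,18],
    [0,0,0,0,0,0,30],
    [0,0,0,0,0,0,35],
    [0,0,0,0,0,0,35]
  ]
}}

```text
time: 36.9
ee_pos: [0.5546, 0.2085, 0.1596]
tcp_rot: [-140.3, 90.0, -79.8]
wrist_force: [0.4, -0.5, -0.1]
opening: 0.0297
```

```bash
python3 - <<'E'
from h import *
print(sensors.get_obs()['opening'],sensors.get_obs()['wrist_force'])
shot('wrist','w23',(160,200,352,344))
E
```

```text
0.029653078848245404 [ 0.36878249 -0.500548   -0.06499143]
w23 scale 4.166666666666667
```

View pics/w23.png

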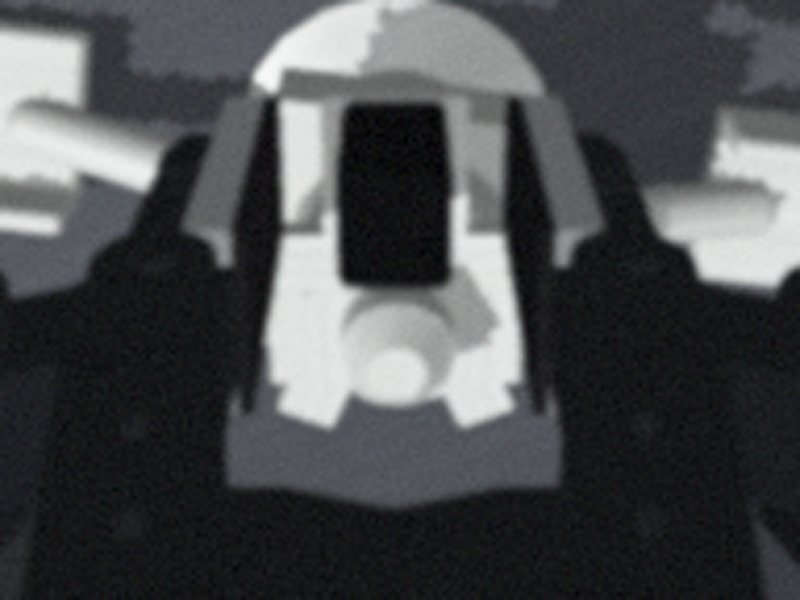

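{"fn": "carry_out", "kwargs": {
  "increments": [
    [0,0,0,-4,0,0,40],
    [0,0,0,-12,0,0,40],
    [0,0,0,-25,0,0,40],
    [0,0,0,-30,0,0,40],
    [0,0,0,-20,0,0,40],
    [0,0,0,0,25,0,40],
    [0,0,0,0,25,0,40],
    [0,0,0,0,0,0,40],
    [0,0,0,0,0,0,40]
  ]
}}

```text
time: 38.08
ee_pos: [0.5114, 0.2332, 0.2513]
tcp_rot: [-45.6, 89.9, 14.8]
wrist_force: [0.1, -0.8, -0.3]
opening: 0.0339
```

```bash
python3 - <<'E'
from h import *
o=sensors.get_obs();print(o['time'],o['ee_pos'],o['wrist_force'])
shot('wrist','w24',(130,160,386,352)); shot('scene','s24',(250,130,350,205)); shot('scene','s24f'); shot('top','t24')
E
```

```text
38.075 [0.51142617 0.23315441 0.2512895 ] [ 0.08463628 -0.77487899 -0.2721484 ]
w24 scale 3.125
s24 scale 8.0
s24f scale 1.5625
t24 scale 1.5625
```

View pics/w24.png

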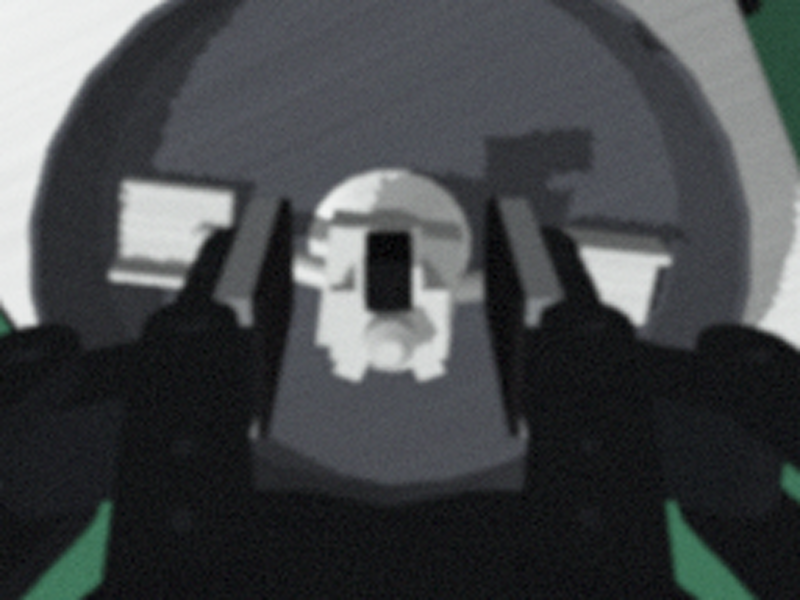

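View pics/s24.png

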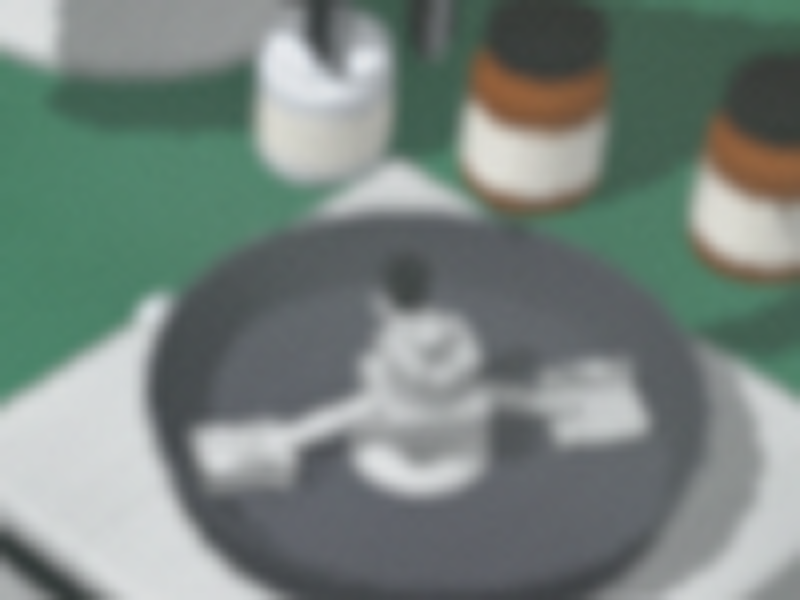

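View pics/t24.png

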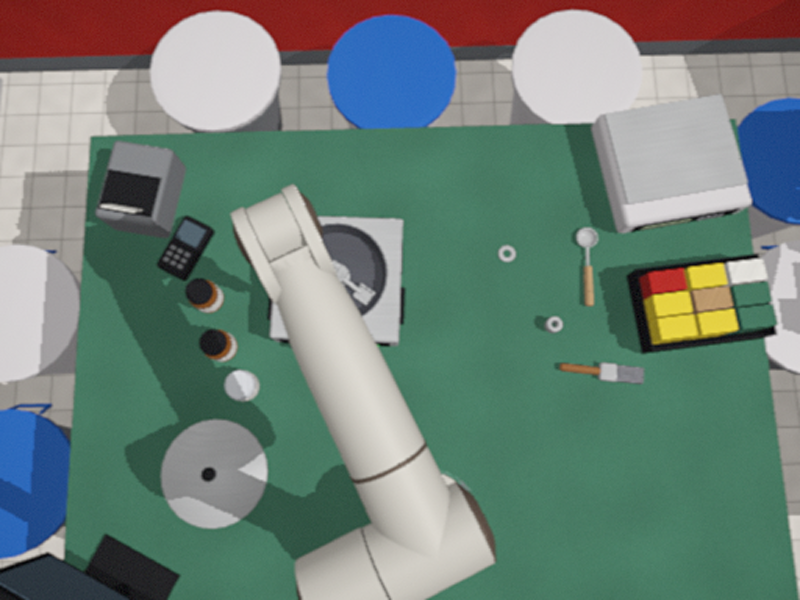

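```bash
python3 - <<'E'
from h import *
T=np.load('pics/w24_T.npy'); W=lambda u,v,z:p2w('wrist',130+u/3.125-.5,160+v/3.125-.5,z,T)
t=W(390,379,.158); s=W(390,349,.170); l=W(389,271,.180)
print(t,s,np.linalg.norm((t-s)[:2])*1000,np.linalg.norm((l-s)[:2])*1000, np.linalg.norm((t-l)[:2])*1000)
job_done()
E
```

```text
[0.59298545 0.18703078 0.158     ] [0.57682681 0.19615025 0.17      ] 18.55441935840616 30.8367205595617 49.39072462562544
the job is handed in; nothing more can be done
```

The roaster is back together on its shaft and the job is handed in, at about 38 s of the 72 s. The hand-in reports no verdict.

- **Stirrer:** The picture put the square at about 53° from the world axes. I turned the stirrer to match and it went down without riding on the corners. It met the boss at the expected height with about 9 N.
- **Short spacer:** I lowered it over the head and it touched the hub at the expected height with about 7 N. The last pictures show it round the shaft.
- **Keeper:** I slid it in about 0.6 mm above the spacer until the slot end touched the neck at about 7 N. I then backed it off slightly, lowered it onto the spacer and let go.

**Last checks:** The final wrist and scene pictures show the keeper home and level under the head, and the gripper open and clear about 90 mm above. The top picture shows the washer, tall spacer, brush, spoon, jars and tin where they started.

**One disagreement:** A rough pixel check of the keeper gave prong tips about 18.5 mm ahead of the axis and the lug about 31 mm behind it. The nominal figures are 17 and 27 mm. Both distances read long, so I put it down to camera scale rather than an offset, and the neck contact agrees. On those numbers the keeper could still be off by about 1 mm, within the 3.5 mm limit.

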